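# Load control modules into a test jig and start the test

## Robot

A 6-joint arm with a two-finger parallel gripper is mounted at the origin on the work surface. World frame = base frame: x ahead of the robot, y to its left, z up, the work surface at z = 0. Lengths are in m, angles in rad, forces in N, time in s.
With the tool pointing down it reaches from about 0.35 to 0.775 m from the base axis. Payload 5.5 kg.
Tool frame: the origin (TCP) lies on the centre line of the jaws, within the pads' length; the fingertips stand 11 mm ahead of it and the grasp point (between the pads) lies 8 mm behind it; z points along the fingers, y is the line along which they close (so a half turn about z gives the same grasp; the last joint's range is limited). The gripper opens to 85 mm and grips with 20 to 120 N. Pads are 22 mm wide; open, the fingers measure 114 mm over their backs; the gripper's body (76 mm by 85 mm) begins 54 mm behind the grasp point. The pads swing forward as they close: fully open they stand 13 mm farther back than shut.
Start: joints at [1.107, 0.313, 0.046, 1.304, 0, 1.431], TCP at [0.183, 0.545, 0.213] pointing down, gripper open.
Joint ranges: [-2.76, 2.76], [-0.86, 1.69], [-1.03, 1.26], [-2.2, 2.34], [-1.47, 1.5], [-3.14, 3.14]. Speed limits (rad/s): [2.57, 2.57, 3.14, 3.14, 3.14, 3.14].

## Interface

Orientations are given as a unit quaternion [w, x, y, z].
In Python, from workcell import get_state, eyes, env gives the robot as it stands.
- The arm moves only by the shell command python3 -m inch 'ROWS' [OPENING] [FORCE]. ROWS is JSON, one flat list of numbers, 4 for each row, row after row: the shift along the tool's x, y, z in cm, then the turn about the tool's z in rad. A call has exactly 5 rows; each row shifts and turns the commanded pose from where the row before left it, along the tool's axes as they then stand; what a row does not reach is not made up. A row lasts 1/12 s, in which the tool goes at most 41.7 mm and 7.16 degrees, less where a joint would pass 70% of its speed; a pose out of reach is approached as far as the arm can. A call is refused whole if a number of a shift passes 4.17 or a number of a turn 0.125, either way. A call with a gripper value outside its range is refused whole. OPENING is the opening, from -1 (shut) to 1 (fully open), set as the call begins (- or left out, the last holds). The fingers move at their own pace and stop on an object; FORCE is the grip in N (left out, the last holds). Time passes only in rows, so rows that do not move let the fingers close, or fill a call up. It gives the time, the measured TCP pose, the force, the opening and the grip force at its end, in the units of the state.
- get_state(): the state, without advancing time (a new reading comes with each control period).
- eyes.read_camera(name): name is "scene" or "side" or "wrist"; returns the picture (400x640x3 uint8, red, green, blue); there is no depth.
- eyes.camera_info(name): a dict with "fovy" (degrees; the focal length in pixels is half the picture's height over the tangent of half this angle, whatever the lens; pixels are square), "cx", "cy" (the principal point, pixels), "xyz" and "orientation" of the camera in the world. Camera axes: x right, y down, z forward; pixel columns grow to the right and rows downward; lengths in m; the calibration is good to about 2 mm. A picture is of the moment at which its call begins: read the wrist's pose just before it. camera_info takes no time and is no camera call; for the wrist camera it gives the pose at the moment of the call.
- env.hand_in(): hands the job in; it is judged then, once.
The state is a dict: "clock": time; "joint_pos": joint angles; "qvel": joint speeds; "tau": joint torques, N m; "tcp_pos": TCP position; "orientation": TCP orientation; "wrist_force": force on the tool from outside, world axes, zero at the start; "ft_torque": the same for the moment, N m; "finger_gap": finger opening in m; "grip_force": force on a finger pad.
Only numpy, scipy, OpenCV 4.12 (cv2) and the standard library are available. Lean on these libraries where they do the work, as an engineer would, in place of code of your own. Each camera call takes 0.05 s, during which the arm holds its last target. There are 200 camera calls.

## Task

Test the plug-in control modules that lie on the rubber mat (two or three of them). Lift the clear safety hood off the test jig and stand it on the bench, tip each module over, a quarter turn at a time, until its dial face is up, and stand it squarely on its own bay of the jig's contact deck with the longer side of its base along the row of bays; then put the hood back down fully over the deck, press the start button all the way down and let it come back up. Never press the start button while the hood is off the jig, and leave the other things on the bench where they are.

Things in the scene. Friction and masses are not known exactly. Their poses are not given: they have to be found in the camera images.
- mod1: plug-in control module, a grey box 46 mm (its x) x 58 (its y) x 76 (its z), 0.2 to 0.35 kg. Origin at the centre of the box. Its +z face is the dial face: a white panel with a black dial and two amber lamps, recessed 5 in a rim; the far face (-z) carries two flat brass contact strips. It starts on one of its sides or upside down on the mat. None if absent.
- mod2: plug-in control module, a grey box 46 mm (its x) x 58 (its y) x 76 (its z), 0.2 to 0.35 kg. Origin at the centre of the box. Its +z face is the dial face: a white panel with a black dial and two amber lamps, recessed 5 in a rim; the far face (-z) carries two flat brass contact strips. It starts on one of its sides or upside down on the mat. None if absent.
- mod3: plug-in control module, a grey box 46 mm (its x) x 58 (its y) x 76 (its z), 0.2 to 0.35 kg. Origin at the centre of the box. Its +z face is the dial face: a white panel with a black dial and two amber lamps, recessed 5 in a rim; the far face (-z) carries two flat brass contact strips. It starts on one of its sides or upside down on the mat. None if absent.
- hood: clear plastic safety hood with grey edges, an open-bottomed box 108 mm (its x) x 242 (its y) x 100 high outside, walls and top 4 thick, about 0.4 kg. Origin at the centre of its open underside, z up. On top, a black bridge handle: a level bar along y, 16 wide, 100 long, 18 tall, its centre 138 above the origin, 29 clear under the bar. Starts in place on the jig.
- jig: test jig, fixed: aluminium base plate 136 mm (x) x 336 (y) x 10, origin at the centre of its underside, z up. On it the black contact deck, 90 x 224, its top 22 above the bench, centred at y = -36. The hood fits round the deck with 5 to spare each side and rests on the base plate, its origin 10 above the bench. At y = +130 a grey console, 120 (x) x 68 (y), its top 50 above the bench.
- bay1 (a point): centre of bay 1 on the contact deck's top (a grey panel 52 x 64 mm with two brass strips), 22 above the bench; the bays stand in a row along the jig's y, 76 apart; axes as the jig's. Bay 2 is at the centre of the deck.
- bay2 (a point): centre of bay 2 on the contact deck's top (a grey panel 52 x 64 mm with two brass strips), 22 above the bench; the bays stand in a row along the jig's y, 76 apart; axes as the jig's. Bay 2 is at the centre of the deck.
- bay3 (a point): centre of bay 3 on the contact deck's top (a grey panel 52 x 64 mm with two brass strips), 22 above the bench; the bays stand in a row along the jig's y, 76 apart; axes as the jig's. Bay 2 is at the centre of the deck.
- start (a joint): travel of the start button, m: 0 up, 0.008 at its lower stop. A spring returns it; about 2.7 N starts it moving, 9 N holds it at the stop.
- start_top (a point): centre of the top of the start button, a black mushroom head 40 mm in diameter, 80 above the bench when up; it moves straight down.
- mat: black rubber mat, fixed, 370 mm (x) x 380 (y) x 3 thick, origin at the centre of its underside; the modules lie on it.
- meter: bystander: red hand-held multimeter, 175 x 85 x 36, lying on its back, in mm; leave it alone. Origin at the centre of its underside.
- spool: bystander: metal solder reel standing on end, 62 in diameter, 48 high, in mm; leave it alone. Origin at the centre of its underside.
- ironstand: bystander: soldering iron in its dark steel stand, base 150 x 85, about 180 high with the iron, in mm; leave it alone. Origin at the centre of its underside.
- screwtray: bystander: blue open screw tray, 150 x 110 x 30, in mm; leave it alone. Origin at the centre of its underside.
Mind the look-alikes: they are no part of the job. What is shaped like the mod1 but blue is not meant.

How it is judged:
By the outcome, as a careful person would: the job done as asked, in the order asked, and still so for the second after the job is handed in, with the robot touching nothing.
Of mod1, mod2, mod3 only 2 to 3 are there at a start; the rules pass over those that are not, and their reading is None.
At some moment in a run one of mod1, mod2, mod3 may be knocked a few centimetres aside while the robot is not near it.
Once in a run the grip may slacken for a moment while it holds something.
It also fails if it takes over 210 s, if anything falls off the work surface, if the arm or the gripper's body presses on something with over 40 N, if the wrist force passes 120 N, or if a joint passes its speed limit or range.

## Working session

There is one attempt and no reset: what is moved stays moved. The work goes in short steps, Python scripts to look and compute and a shell command to move; the robot and the scene stay as the last step left them, time stands still between calls to the robot, and variables do not carry over. Pictures are saved under pics/ and viewed, at most 14 in all, crops included, and the job is handed in when it is done.

```bash
ls; mkdir -p pics; cat > h.py <<'E'
import numpy as np, cv2
from workcell import get_state, eyes, env
from scipy.spatial.transform import Rotation as R
def rot(q): return R.from_quat([q[1],q[2],q[3],q[0]])
def info(n):
    c=eyes.camera_info(n); return c
def ray(c,u,v):
    f=200/np.tan(np.radians(c["fovy"])/2)
    d=rot(c["orientation"]).apply([(u-c["cx"])/f,(v-c["cy"])/f,1.]); return np.array(c["xyz"]),d
def onplane(c,u,v,z):
    o,d=ray(c,u,v); return o+d*(z-o[2])/d[2]
def proj(c,p):
    f=200/np.tan(np.radians(c["fovy"])/2)
    q=rot(c["orientation"]).inv().apply(np.array(p)-np.array(c["xyz"])); return (c["cx"]+f*q[0]/q[2],c["cy"]+f*q[1]/q[2])
def snap(n,name=None):
    c=info(n); im=eyes.read_camera(n)[:,:,::-1].copy()
    if name: cv2.imwrite('pics/'+name+'.png',im)
    return c,im
E
python3 - <<'E'
from h import *
for n in("scene","side","wrist"):
    c,im=snap(n,n+'0'); print(n,{k:np.round(v,3) if not isinstance(v,str) else v for k,v in c.items()})
s=get_state(); print({k:np.round(v,3) for k,v in s.items()})
a=[cv2.imread('pics/%s0.png'%n) for n in("scene","side","wrist")]
E
```

```text
pics
scene {'fovy': np.float64(52.216), 'cx': np.float64(323.459), 'cy': np.float64(201.91), 'xyz': array([0.981, 0.53 , 1.102]), 'orientation': array([-0.087,  0.294,  0.914, -0.266])}
side {'fovy': np.float64(53.62), 'cx': np.float64(315.472), 'cy': np.float64(201.6), 'xyz': array([ 0.254, -0.768,  0.926]), 'orientation': array([-0.373,  0.905, -0.192,  0.077])}
wrist {'fovy': np.float64(58.451), 'cx': np.float64(316.737), 'cy': np.float64(202.532), 'xyz': array([0.118, 0.567, 0.372]), 'orientation': array([0.111, 0.805, 0.578, 0.079])}
{'clock': np.float64(0.15), 'joint_pos': array([1.107, 0.314, 0.045, 1.304, 0.   , 1.431]), 'qvel': array([-0.   , -0.003,  0.003, -0.   ,  0.   , -0.001]), 'tau': array([ 2.0000e-03, -4.8107e+01,  2.9882e+01,  1.4000e-02, -0.0000e+00,
       -0.0000e+00]), 'tcp_pos': array([0.183, 0.545, 0.212]), 'orientation': array([-0.   ,  0.161,  0.987, -0.001]), 'wrist_force': array([-1.038,  0.527,  0.091]), 'ft_torque': array([ 0.04 , -0.007,  0.018]), 'grip_force': np.float64(0.0), 'finger_gap': np.float64(0.086)}
```

View pics/scene0.png

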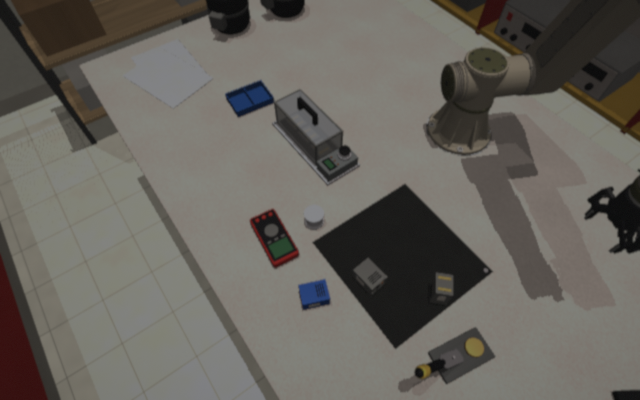

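View pics/side0.png

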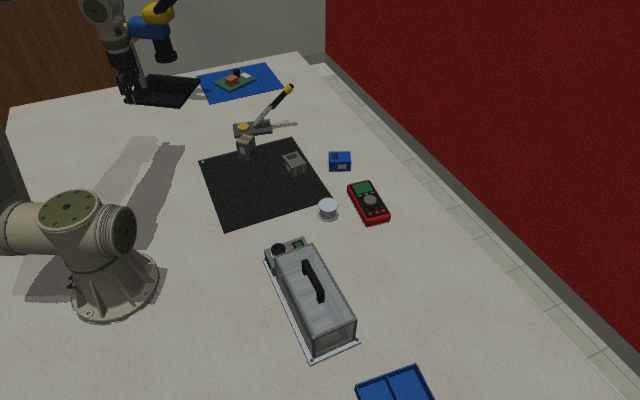

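Scene view: two grey modules on the black mat, at scene (370,275) and (443,288), the latter with brass strips up. The blue look-alike lies off the mat at (314,294). The jig with the hood is near (315,135). I'll enlarge crops to confirm and measure the jig.

```bash
python3 - <<'E'
from h import *
a=cv2.imread('pics/scene0.png');b=cv2.imread('pics/side0.png')
def crop(i,x,y,w,h): return cv2.resize(i[y:y+h,x:x+w],(400,300),interpolation=cv2.INTER_CUBIC)
g=np.vstack([np.hstack([crop(a,350,245,120,75+15),crop(b,225,125,120,90)]),np.hstack([crop(a,265,85,100,100)if 0 else crop(a,255,85,132,99),crop(b,250,235,160,120)])])
g=np.clip(g.astype(float)*1.6,0,255).astype(np.uint8)
cv2.imwrite('pics/c1.png',g)
cs,cd=info("scene"),info("side")
for n,c,z,pts in [("matS",cs,.003,[(405,185),(491,270),(397,347),(314,242)]),("matD",cd,.003,[(198,162),(293,137),(330,198),(222,228)]),
 ("modS",cs,.04,[(370,272),(443,285)]),("modD",cd,.04,[(293,163),(245,148)]),
 ("meterS",cs,.03,[(273,238)]),("spool",cs,.048,[(314,214)]),("blue",cs,.04,[(314,290)]),("iron",cs,.01,[(462,355)]),("tray",cs,.02,[(249,98)]),("start",cs,.08,[(344,151)]),("startD",cd,.08,[(279,248)]),
 ("handleS",cs,.157,[(300,100),(315,121)]),("handleD",cd,.157,[(305,264),(321,298)]),
 ("plateS",cs,.01,[(274,126),(328,181),(357,166)]),("plateD",cd,.01,[(264,259),(312,361),(358,341)]) ]:
    for p in pts: print(n,p,np.round(onplane(c,*p,z),3))
E
```

```text
matS (405, 185) [0.313 0.067 0.003]
matS (491, 270) [0.312 0.436 0.003]
matS (397, 347) [0.675 0.44  0.003]
matS (314, 242) [0.675 0.064 0.003]
matD (198, 162) [0.311 0.432 0.003]
matD (293, 137) [0.684 0.432 0.003]
matD (330, 198) [0.671 0.066 0.003]
matD (222, 228) [0.311 0.083 0.003]
modS (370, 272) [0.613 0.247 0.04 ]
modS (443, 285) [0.475 0.393 0.04 ]
modD (293, 163) [0.611 0.242 0.04 ]
modD (245, 148) [0.483 0.393 0.04 ]
meterS (273, 238) [ 0.774 -0.006  0.03 ]
spool (314, 214) [0.634 0.006 0.048]
blue (314, 290) [0.769 0.199 0.04 ]
iron (462, 355) [0.555 0.553 0.01 ]
tray (249, 98) [ 0.532 -0.563  0.02 ]
start (344, 151) [ 0.43  -0.115  0.08 ]
startD (279, 248) [ 0.429 -0.121  0.08 ]
handleS (300, 100) [ 0.458 -0.32   0.157]
handleS (315, 121) [ 0.472 -0.216  0.157]
handleD (305, 264) [ 0.452 -0.25   0.157]
handleD (321, 298) [ 0.449 -0.348  0.157]
plateS (274, 126) [ 0.527 -0.398  0.01 ]
plateS (328, 181) [ 0.512 -0.089  0.01 ]
plateS (357, 166) [ 0.396 -0.082  0.01 ]
plateD (264, 259) [ 0.39  -0.087  0.01 ]
plateD (312, 361) [ 0.398 -0.411  0.01 ]
plateD (358, 341) [ 0.519 -0.412  0.01 ]
```

View pics/c1.png

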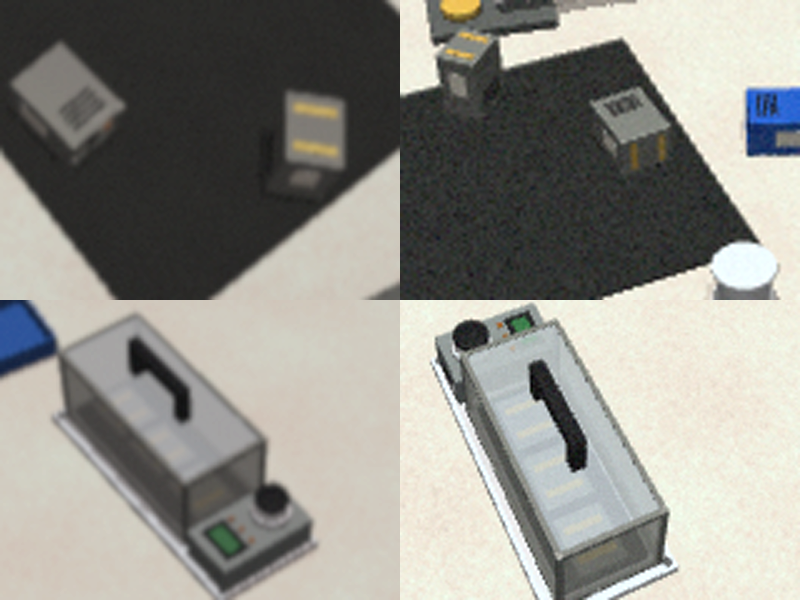

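```bash
T='0,0,-0.87,0.1247,0,0,-0.87,0.1247,0,0,-0.87,0.1247,0,0,-0.87,0.1247,0,0,-0.87,0.1247'
python3 -m inch '[0,0,-0.87,0.1247,0,0,-0.87,0.1247,0,0,-0.87,0.1247,0,0,-0.87,0.1247,0,0,-0.87,0.1247]' 1
python3 -m inch '[0,0,-0.87,0.1247,0,0,-0.87,0.1247,0,0,-0.87,0.1247,0,0,-0.87,0.1247,0,0,-0.87,0.1247]'
python3 -m inch '[-2.45,2.67,0,0,-2.45,2.67,0,0,-2.45,2.67,0,0,-2.45,2.67,0,0,-2.45,2.67,0,0]'
python3 -m inch '[-2.45,2.67,0,0,-2.45,2.67,0,0,-2.45,2.67,0,0,-2.45,2.67,0,0,-2.45,2.67,0,0]'
python3 -m inch '[-3.93,0,0,0,-3.93,0,0,0,-3.93,0,0,0,-3.93,0,0,0,-3.93,0,0,0]'
python3 -m inch '[-3.93,0,0,0,-3.93,0,0,0,-3.93,0,0,0,-3.93,0,0,0,-3.93,0,0,0]'
python3 -m inch '[-3.93,0,0,0,-3.93,0,0,0,-3.93,0,0,0,-3.93,0,0,0,0,0,0,0]'
python3 - <<'E'
from h import *
c,im=snap("wrist","w1"); s=get_state(); print(s['clock'],np.round(s['tcp_pos'],4),np.round(s['orientation'],3)); print(np.round(c['xyz'],3), rot(c['orientation']).as_matrix().round(2))
E
```

```text
clock: 0.57
tcp_pos: [0.1829, 0.5449, 0.256]
orientation: [0.0, 0.459, 0.888, -0.0]
wrist_force: [0.6, -0.4, 0.1]
finger_gap: 0.0856
grip_force: 0.0
clock: 0.98
tcp_pos: [0.1829, 0.545, 0.2995]
orientation: [0.0, 0.709, 0.705, -0.0]
wrist_force: [-0.2, -0.1, -0.9]
finger_gap: 0.0853
grip_force: 0.0
clock: 1.4
tcp_pos: [0.3172, 0.4214, 0.2993]
orientation: [-0.0, 0.707, 0.707, -0.0]
wrist_force: [0.8, 1.3, 0.8]
finger_gap: 0.0857
grip_force: 0.0
clock: 1.82
tcp_pos: [0.4509, 0.2986, 0.2993]
orientation: [-0.0, 0.707, 0.707, -0.0]
wrist_force: [0.4, 0.1, -0.0]
finger_gap: 0.0854
grip_force: 0.0
clock: 2.23
tcp_pos: [0.4495, 0.1019, 0.2992]
orientation: [-0.0, 0.707, 0.707, -0.0]
wrist_force: [1.2, 0.9, -0.4]
finger_gap: 0.0854
grip_force: 0.0
clock: 2.65
tcp_pos: [0.4494, -0.0946, 0.2994]
orientation: [-0.0, 0.707, 0.707, 0.0]
wrist_force: [0.6, -0.0, -0.2]
finger_gap: 0.0855
grip_force: 0.0
clock: 3.07
tcp_pos: [0.4497, -0.2564, 0.298]
orientation: [0.0, 0.709, 0.705, -0.001]
wrist_force: [0.4, -0.2, -0.4]
finger_gap: 0.0856
grip_force: 0.0
3.1167 [ 0.4495 -0.2533  0.2983] [-0.001  0.709  0.705 -0.   ]
[ 0.45  -0.188  0.458] [[ 1.   -0.01 -0.  ]
 [-0.01 -0.96 -0.27]
 [-0.    0.27 -0.96]]
```

View pics/w1.png

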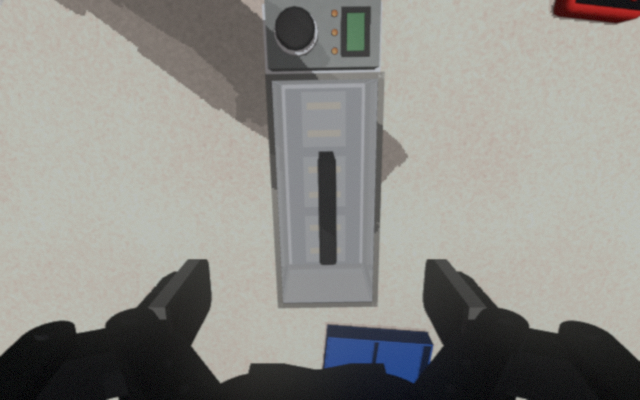

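The wrist view shows the hood from above. The handle bar runs from (327,153) to (327,263), the start button is at (295,30), and the jig is almost square to the world axes.

```bash
python3 - <<'E'
from h import *
c=info("wrist"); im=cv2.imread('pics/w1.png'); g=im.max(2)
m=np.zeros_like(g); m[140:275,300:355]=(g[140:275,300:355]<62)*255
ct=max(cv2.findContours(m,0,2)[0],key=cv2.contourArea); print(cv2.boundingRect(ct),cv2.minAreaRect(ct))
for v in range(155,262,15):
    xs=np.where(m[v]>0)[0]; print(v,xs.min(),xs.max(),np.round(onplane(c,(xs.min()+xs.max())/2,v,.157),4), round(onplane(c,xs.max()+.5,v,.157)[0]-onplane(c,xs.min()-.5,v,.157)[0],4))
for p in [(327,152),(327,264)]: print(np.round(onplane(c,*p,.157),3))
for p in [(271,73),(383,73)]: print('hoodtop',np.round(onplane(c,*p,.11),3))
for p in [(279,305),(376,305)]: print('hoodend',np.round(onplane(c,*p,.11),3))
print('start',np.round(onplane(c,295,30,.08),3))
E
```

```text
(319, 152, 17, 112) ((326.80670166015625, 207.50257873535156), (111.1501235961914, 15.651942253112793), 89.23609924316406)
155 320 332 [ 0.4567 -0.2272  0.157 ] 0.011
170 319 334 [ 0.4571 -0.24    0.157 ] 0.0137
185 319 334 [ 0.4571 -0.2531  0.157 ] 0.0138
200 320 334 [ 0.4576 -0.2666  0.157 ] 0.0131
215 320 334 [ 0.4576 -0.2803  0.157 ] 0.0133
230 320 334 [ 0.4576 -0.2944  0.157 ] 0.0134
245 321 335 [ 0.4585 -0.3088  0.157 ] 0.0136
260 321 335 [ 0.4586 -0.3236  0.157 ] 0.0138
[ 0.458 -0.225  0.157]
[ 0.458 -0.328  0.157]
hoodtop [ 0.407 -0.158  0.11 ]
hoodtop [ 0.51  -0.159  0.11 ]
hoodend [ 0.406 -0.399  0.11 ]
hoodend [ 0.513 -0.399  0.11 ]
start [ 0.428 -0.116  0.08 ]
```

```bash
python3 -m inch '[-0.5,0.17,2,0,-0.5,0.17,2,0,-0.5,0.17,2,0,-0.5,0.17,2,0,-0.5,0.17,2,0]'
python3 -m inch '[0,0,2,0,0,0,1.5,0,0,0,1.5,0,0,0,0.8,0,0,0,0,0]'
python3 -m inch '[0,0,0,0,0,0,0,0,0,0,0,0,0,0,0,0,0,0,0,0]' -1 60
python3 -m inch '[0,0,0,0,0,0,0,0,0,0,0,0,0,0,0,0,0,0,0,0]' -1 60
```

```text
clock: 3.53
tcp_pos: [0.4585, -0.2737, 0.1986]
orientation: [-0.0, 0.707, 0.708, 0.0]
wrist_force: [-0.2, -0.4, 0.6]
finger_gap: 0.0858
grip_force: 0.0
clock: 3.95
tcp_pos: [0.4574, -0.273, 0.1396]
orientation: [-0.002, 0.707, 0.708, -0.0]
wrist_force: [-0.3, 0.9, -0.2]
finger_gap: 0.0857
grip_force: 0.0
clock: 4.37
tcp_pos: [0.4588, -0.2753, 0.1422]
orientation: [0.001, 0.707, 0.707, 0.0]
wrist_force: [0.2, 0.3, -0.0]
finger_gap: 0.0257
grip_force: 0.0
clock: 4.78
tcp_pos: [0.4584, -0.275, 0.1414]
orientation: [-0.0, 0.707, 0.707, 0.0]
wrist_force: [-0.4, 0.9, -0.3]
finger_gap: 0.0
grip_force: 0.0
```

```bash
python3 - <<'E'
from h import *
c,im=snap("wrist","w2"); s=get_state(); print(s['finger_gap'],s['grip_force'])
c2,b=snap("side","s2")
b=cv2.resize(b[220:370,210:410],(800,600)); cv2.imwrite('pics/g2.png',np.vstack([cv2.resize(im,(480,300)),cv2.resize(b,(480,300))]))
E
```

```text
-0.00012733480405716102 0.0
```

View pics/g2.png

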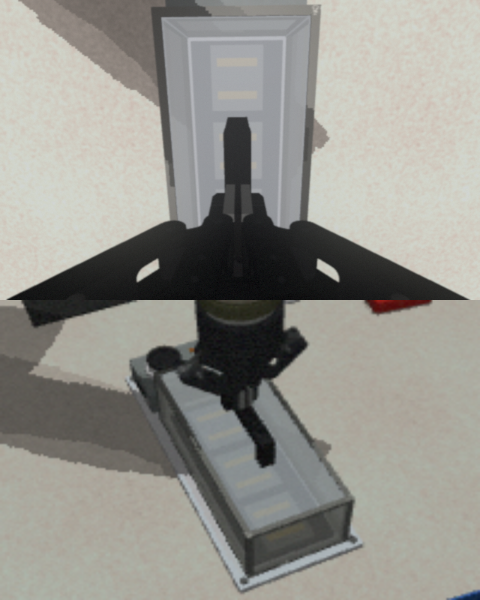

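```bash
python3 - <<'E'
from h import *
im=cv2.imread('pics/w2.png')[140:400,210:420]
im=np.clip(im.astype(float)*2.5,0,255).astype(np.uint8)
b=cv2.imread('pics/s2.png')[245:315,265:345]; b=np.clip(b.astype(float)*2,0,255).astype(np.uint8)
cv2.imwrite('pics/g3.png',np.hstack([cv2.resize(im,(420,520),interpolation=2),cv2.resize(b,(380,520),interpolation=2)]))
c=info("wrist"); print(np.round(proj(c,get_state()['tcp_pos']),0)); print(proj(c,(.458,-.228,.157)),proj(info('side'),get_state()['tcp_pos']),proj(info('side'),(.458,-.228,.157)),proj(info('side'),(.458,-.328,.157)))
E
```

```text
[318. 250.]
(np.float64(317.13022813586787), np.float64(157.7977431167397)) (np.float64(311.73251154275283), np.float64(275.1164842761665)) (np.float64(303.6966204971055), np.float64(256.47193854495015)) (np.float64(320.88685281141676), np.float64(289.34599660044927))
```

View pics/g3.png

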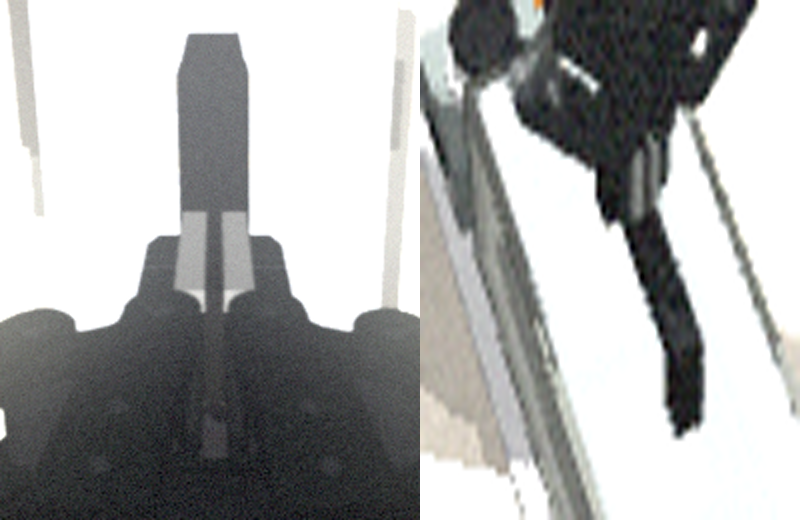

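```bash
python3 - <<'E'
from h import *
c=info("wrist"); print(c['xyz'],get_state()['tcp_pos'])
for z in(.12,.13,.14,.15,.16,.17): print(z,[tuple(np.round(proj(c,(.4584+dx,-.264,z)),0)) for dx in(0,.0065)])
for z in(.11,.137,.142,.157): print('barend',z,[tuple(np.round(proj(c,(.4584+dx,y,z)),1)) for dx,y in((-.008,-.228),(.008,-.228),(-.008,-.235))])
c0=info("side")
for z in (.137,.157): print([tuple(np.round(proj(c0,(.458,y,z)),1)) for y in(-.235,-.335)])
# fresh look at bar edges in w2
g=cv2.imread('pics/w2.png').max(2)
for v in(160,165,170,175,180,200,220,235): print(v,''.join('%4d'%k for k in g[v,292:342:2]))
print(g[145:250:3,318])
E
```

```text
[ 0.45781718 -0.2064794   0.30195287] [ 0.45844724 -0.27503246  0.14143075]
0.12 [(np.float64(318.0), np.float64(215.0)), (np.float64(330.0), np.float64(215.0))]
0.13 [(np.float64(318.0), np.float64(221.0)), (np.float64(331.0), np.float64(221.0))]
0.14 [(np.float64(318.0), np.float64(227.0)), (np.float64(332.0), np.float64(227.0))]
0.15 [(np.float64(318.0), np.float64(235.0)), (np.float64(332.0), np.float64(235.0))]
0.16 [(np.float64(318.0), np.float64(243.0)), (np.float64(333.0), np.float64(243.0))]
0.17 [(np.float64(318.0), np.float64(253.0)), (np.float64(335.0), np.float64(253.0))]
barend 0.11 [(np.float64(302.8), np.float64(144.8)), (np.float64(332.8), np.float64(144.7)), (np.float64(302.9), np.float64(157.9))]
barend 0.137 [(np.float64(300.6), np.float64(151.4)), (np.float64(335.3), np.float64(151.3)), (np.float64(300.8), np.float64(166.4))]
barend 0.142 [(np.float64(300.1), np.float64(152.9)), (np.float64(335.9), np.float64(152.8)), (np.float64(300.3), np.float64(168.3))]
barend 0.157 [(np.float64(298.4), np.float64(157.8)), (np.float64(337.8), np.float64(157.8)), (np.float64(2
[... 471 characters left out ...]
  50  51  52  88 163 169 167 170
175  170 169 168 110  52  51  53  51  51  49  52  51  49  49  52  51  51  51  49  50  54 100 165 169 168
180  173 177 168  81  49  48  53  51  53  51  48  48  49  49  54  52  50  51  48  53  49  88 175 178 178
200  171 167 168 111  51  48  51  48  50  49  46  49  50  51  47  49  48  49  48  51  47  84 164 171 169
220  170 174 177 129  53  46  48  49  48  48  45  47  44  47  48  49  48  46  47  45  45  85 172 177 177
235  169 170 169 158  61  46  46  44  46  44  46  43  42  42  43  45  44  45  44  45  43  83 164 166 168
[171 163 160 157  55  51  51  50  52  49  49  50  52  50  50  53  48  51
  48  48  49  48  47  45  48  47  50  47  44  45  42  41  43  45  44]
```

The wrist and side views show the closed tips ending on top of the bar, about 20 mm higher than the stated tip offset implies. From w1, the open tips measured about 31 mm above the reported TCP. I'll open, go lower in small steps while watching the force, and close again.

```bash
python3 -m inch '[0,0,-0.5,0,0,0,0,0,0,0,0,0,0,0,0,0,0,0,0,0]' 1 30
python3 -m inch '[-0.5,0,0,0,-0.5,0,0,0,0,0,0,0,0,0,0,0,0,0,0,0]'
python3 -m inch '[0,0,1,0,0,0,1,0,0,0,0.8,0,0,0,0,0,0,0,0,0]'
python3 -m inch '[0,0,0,0,0,0,0,0,0,0,0,0,0,0,0,0,0,0,0,0]' -1 30
python3 -m inch '[0,0,0,0,0,0,0,0,0,0,0,0,0,0,0,0,0,0,0,0]' 
```

```text
clock: 5.3
tcp_pos: [0.4585, -0.275, 0.1465]
orientation: [-0.0, 0.707, 0.707, 0.0]
wrist_force: [1.1, 0.3, -0.0]
finger_gap: 0.0605
grip_force: 0.0
clock: 5.72
tcp_pos: [0.4584, -0.2852, 0.1463]
orientation: [-0.0, 0.707, 0.707, 0.0]
wrist_force: [-0.0, 0.2, 0.0]
finger_gap: 0.0853
grip_force: 0.0
clock: 6.13
tcp_pos: [0.4577, -0.2843, 0.1172]
orientation: [-0.001, 0.707, 0.707, -0.0]
wrist_force: [-0.5, 0.3, -0.7]
finger_gap: 0.0851
grip_force: 0.0
clock: 6.55
tcp_pos: [0.4587, -0.2852, 0.1188]
orientation: [0.0, 0.707, 0.707, 0.0]
wrist_force: [-0.7, 0.1, 0.4]
finger_gap: 0.0254
grip_force: 0.0
clock: 6.97
tcp_pos: [0.4588, -0.2852, 0.1188]
orientation: [0.0, 0.707, 0.707, 0.0]
wrist_force: [1.3, 0.6, 3.5]
finger_gap: 0.0157
grip_force: 30.6
```

Gripped at 15.7 mm on the bar, so the true tip is about 20 mm above the reported TCP when shut. Now I'll lift the hood, carry it to x≈0.645 and set it on the bench.

```bash
python3 -m inch '[0,0,0,0,0,0,-1,0,0,0,-2,0,0,0,-2,0,0,0,-1,0]' -1 60
python3 -m inch '[0,2,0,0,-0.5,3,0,0,-0.5,3,0,0,0,3,0,0,0,3,0,0]'
python3 -m inch '[0,3,0,0,0,1.6,0,0,0,0,0,0,0,0,2,0,0,0,1.5,0]'
python3 -m inch '[0,0,1.5,0,0,0,1,0,0,0,0.6,0,0,0,0.3,0,0,0,0,0]'
python3 - <<'E'
from h import *
c,im=snap("side"); cv2.imwrite('pics/s3.png',cv2.resize(im[130:400,180:460],(620,600)))
print(get_state()['wrist_force'],get_state()['finger_gap'])
E
```

```text
clock: 7.38
tcp_pos: [0.4584, -0.2851, 0.1801]
orientation: [0.0, 0.707, 0.707, -0.0]
wrist_force: [-0.4, -0.6, -3.1]
finger_gap: 0.0149
grip_force: 59.0
clock: 7.8
tcp_pos: [0.599, -0.295, 0.1775]
orientation: [-0.001, 0.707, 0.707, -0.0]
wrist_force: [-0.5, -0.8, -4.1]
finger_gap: 0.0146
grip_force: 59.1
clock: 8.22
tcp_pos: [0.6443, -0.2949, 0.1422]
orientation: [-0.0, 0.707, 0.707, -0.0]
wrist_force: [-0.4, 0.7, -4.9]
finger_gap: 0.0146
grip_force: 59.2
clock: 8.63
tcp_pos: [0.6441, -0.295, 0.1097]
orientation: [-0.0, 0.707, 0.707, -0.0]
wrist_force: [-0.7, -0.3, -3.9]
finger_gap: 0.0144
grip_force: 59.2
[-0.49158367  0.48556542 -3.00353722] 0.015012838845090954
```

View pics/s3.png

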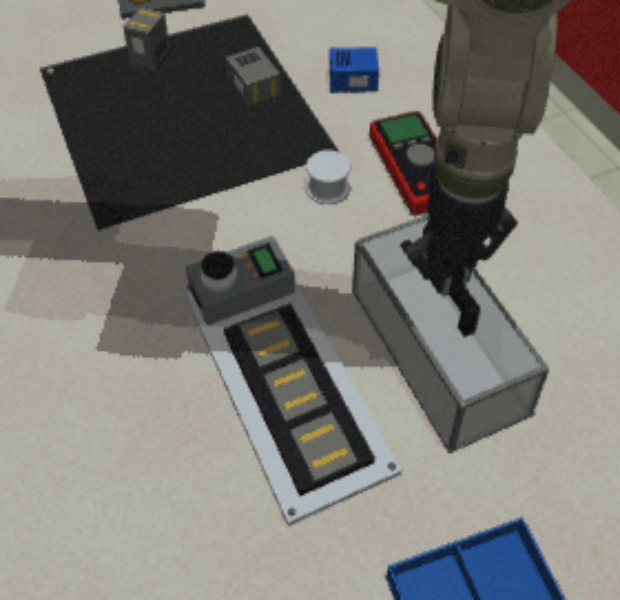

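The side view shows the hood upright beside the jig, clear of the reel and the tray, with the three bays exposed. I'll lower it the last bit, release and rise.

```bash
python3 -m inch '[0,0,0.1,0,0,0,0.1,0,0,0,0,0,0,0,0,0,0,0,0,0]'
python3 -m inch '[0,0,0,0,0,0,0,0,0,0,0,0,0,0,0,0,0,0,0,0]' 1
python3 -m inch '[0,0,0,0,0,0,-4,0,0,0,-4,0,0,0,-4,0,0,0,-4,0]'
python3 -m inch '[0,-3.6,0,0,0,-3.6,0,0,0,-3.6,0,0,0,-3.6,0,0,0,-3.6,0,0]'
python3 - <<'E'
from h import *
s=get_state();print(s['clock'],s['tcp_pos'])
c,im=snap("scene","s4"); 
cw,w=snap("wrist","w4")
cv2.imwrite('pics/g4.png',cv2.resize(w,(640,400)))
E
```

```text
clock: 9.1
tcp_pos: [0.6453, -0.2955, 0.109]
orientation: [0.001, 0.707, 0.707, 0.0]
wrist_force: [-0.6, 0.5, 5.0]
finger_gap: 0.0146
grip_force: 60.3
clock: 9.52
tcp_pos: [0.6444, -0.295, 0.1072]
orientation: [-0.0, 0.707, 0.707, -0.0]
wrist_force: [-0.5, -0.7, 0.4]
finger_gap: 0.0742
grip_force: 0.0
clock: 9.93
tcp_pos: [0.644, -0.2948, 0.2692]
orientation: [-0.0, 0.707, 0.707, 0.0]
wrist_force: [2.0, -0.1, 1.0]
finger_gap: 0.0854
grip_force: 0.0
clock: 10.35
tcp_pos: [0.463, -0.2948, 0.2674]
orientation: [0.0, 0.707, 0.707, -0.0]
wrist_force: [0.3, -0.2, 1.3]
finger_gap: 0.0854
grip_force: 0.0
10.35 [ 0.46299077 -0.29482563  0.26735935]
```

View pics/g4.png

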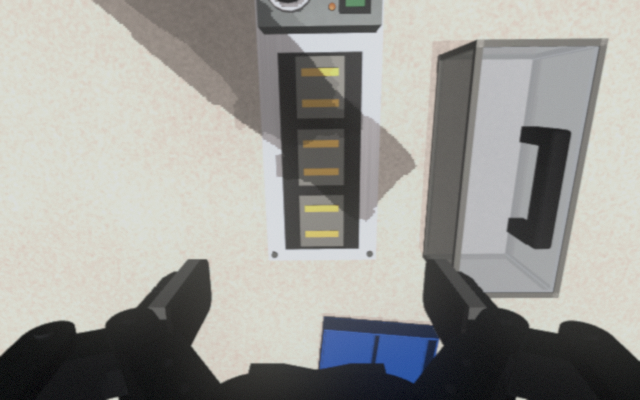

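The wrist view shows the deck corners at about (279,53), (364,51), (285,248) and (358,249), with the hood standing clear on the right. Next I'll measure the bays and then move over the mat.

```bash
python3 - <<'E'
from h import *
c=info("wrist"); w=cv2.imread('pics/w4.png'); g=w.max(2)
m=np.zeros_like(g); m[40:262,265:375]=(g[40:262,265:375]<75)*255
m=cv2.morphologyEx(m,3,np.ones((25,25)))
for p in [(279,53),(364,51),(358,249),(285,248)]: print(np.round(onplane(c,*p,.022),4))
hsv=cv2.cvtColor(w,cv2.COLOR_BGR2HSV); y=cv2.inRange(hsv,(12,110,90),(35,255,255)); y[:,:270]=0;y[:,375:]=0;y[262:]=0;y[:45]=0
P=[]
for t in cv2.findContours(y,0,2)[0]:
    if cv2.contourArea(t)>60:
        r=cv2.minAreaRect(t); P.append(onplane(c,*r[0],.022))
P=np.array(sorted(P,key=lambda p:p[1])); print(P.round(4)); b=(P[::2]+P[1::2])/2; print('bays',b.round(4), 'yaw',np.degrees(np.arctan2(-(P[-1]-P[0])[0],(P[-1]-P[0])[1])))
E
python3 -m inch '[3.9,0.4,-0.2,0,3.9,0.4,-0.2,0,3.9,0.4,-0.2,0,3.9,0.4,-0.2,0,3.9,0.4,-0.2,0]'
python3 -m inch '[3.9,0.4,-0.2,0,3.9,0.4,-0.2,0,3.9,0.4,-0.2,0,3.9,0.4,-0.2,0,3.9,0.4,-0.2,0]'
python3 -m inch '[3.9,0.4,-0.2,0,3.9,0.4,-0.2,0,3.9,0.4,-0.2,0,3.9,0.4,-0.2,0,3.9,0.4,-0.2,0]'
python3 -m inch '[3.9,0.4,-0.2,0,0,0,0,0,0,0,0,0,0,0,0,0,0,0,0,0]'
python3 - <<'E'
from h import *
c,w=snap("wrist","w5"); print(get_state()['tcp_pos'])
E
```

```text
[ 0.4187 -0.1738  0.022 ]
[ 0.5085 -0.1723  0.022 ]
[ 0.5082 -0.3971  0.022 ]
[ 0.4189 -0.3955  0.022 ]
[[ 0.4636 -0.3762  0.022 ]
 [ 0.4636 -0.3441  0.022 ]
 [ 0.4624 -0.3009  0.022 ]
 [ 0.4625 -0.2684  0.022 ]
 [ 0.4615 -0.2249  0.022 ]
 [ 0.4599 -0.1924  0.022 ]]
bays [[ 0.4636 -0.3602  0.022 ]
 [ 0.4625 -0.2846  0.022 ]
 [ 0.4607 -0.2087  0.022 ]] yaw 1.1372454550110143
clock: 10.87
tcp_pos: [0.4851, -0.0985, 0.2779]
orientation: [0.0, 0.707, 0.707, 0.0]
wrist_force: [0.5, 0.8, -0.1]
finger_gap: 0.0855
grip_force: 0.0
clock: 11.28
tcp_pos: [0.505, 0.0973, 0.288]
orientation: [0.0, 0.707, 0.707, 0.001]
wrist_force: [1.5, -1.1, 0.2]
finger_gap: 0.0853
grip_force: 0.0
clock: 11.7
tcp_pos: [0.5248, 0.2927, 0.2978]
orientation: [0.0, 0.707, 0.707, 0.001]
wrist_force: [1.5, -0.2, -0.3]
finger_gap: 0.0852
grip_force: 0.0
clock: 12.12
tcp_pos: [0.5286, 0.3281, 0.2996]
orientation: [0.0, 0.707, 0.707, -0.0]
wrist_force: [0.1, -0.4, 0.0]
finger_gap: 0.0856
grip_force: 0.0
[0.52867301 0.32777528 0.29984117]
```

View pics/w5.png

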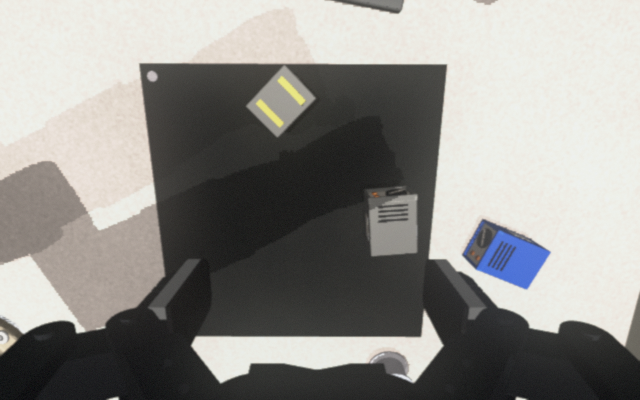

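The wrist view shows module B (brass strips up, so upside down) at (281,101). Module A is at (393,222): dial face toward +y, vents up, and a top face of about 46x60 px, so it lies on an x side 46 high. The blue one at (507,255) is off the mat and is not meant. I'll measure both modules.

```bash
python3 - <<'E'
from h import *
c=info("wrist"); w=cv2.imread('pics/w5.png'); hsv=cv2.cvtColor(w,cv2.COLOR_BGR2HSV)
for nm,(x,y,ww,hh),z in (("B",(235,55,95,95),.079),("A",(355,191,75,75),.049)):
    m=np.zeros(w.shape[:2],np.uint8); r=w[y:y+hh,x:x+ww].max(2); m[y:y+hh,x:x+ww]=(r>95)*255
    m=cv2.morphologyEx(m,3,np.ones((7,7))); m=cv2.morphologyEx(m,2,np.ones((7,7)))
    ct=max(cv2.findContours(m,0,2)[0],key=cv2.contourArea); ap=cv2.approxPolyDP(ct,5,True)[:,0]
    print(nm,ap.tolist(),[np.round(v,1) for v in cv2.minAreaRect(ct)])
    P=np.array([onplane(c,*p,z)[:2] for p in ct[:,0]],np.float32)*1000
    q=cv2.minAreaRect(P); print(' world mm',np.round(q[0],1),np.round(q[1],1),round(q[2],1)); print(np.round(cv2.boxPoints(q),0).tolist())
E
```

```text
B [[235, 55], [235, 64], [277, 65], [249, 102], [274, 134], [312, 101], [291, 65], [329, 64], [329, 55]] [array([282. ,  94.5]), array([79., 94.]), np.float64(90.0)]
 world mm [493.7 403.5] [77.3 93.9] 89.8
[[447.0, 365.0], [541.0, 365.0], [541.0, 442.0], [447.0, 442.0]]
A [[371, 193], [371, 255], [416, 252], [416, 194]] [array([393. , 223.5]), array([63., 48.]), np.float64(90.0)]
 world mm [620.6 255.1] [58.2 81.8] 4.1
[[589.0, 294.0], [595.0, 212.0], [653.0, 216.0], [647.0, 298.0]]
```

```bash
python3 -m inch '[0,0,0,-0.0716,-1.03,2.17,2,0,-1.03,2.17,2,0,-1.03,2.17,2,0,-1.03,2.16,2,0]' 1
python3 -m inch '[0,0,3.5,0,0,0,3.5,0,0,0,3.5,0,0,0,3.5,0,0,0,3.5,0]'
python3 -m inch '[0,0,1.5,0,0,0,1.6,0,0,0,0,0,0,0,0,0,0,0,0,0]'
python3 -m inch '[0,0,0,0,0,0,0,0,0,0,0,0,0,0,0,0,0,0,0,0]' -1 20
python3 -m inch '[0,0,0,0,0,0,0,0,0,0,0,0,0,0,0,0,0,0,0,0]' -1 20
```

```text
clock: 12.58
tcp_pos: [0.6191, 0.2921, 0.2198]
orientation: [0.0, 0.682, 0.731, 0.001]
wrist_force: [0.5, 0.3, -0.9]
finger_gap: 0.0855
grip_force: 0.0
clock: 13.0
tcp_pos: [0.6183, 0.2922, 0.0439]
orientation: [0.0, 0.682, 0.731, 0.001]
wrist_force: [1.1, -0.8, -0.4]
finger_gap: 0.0858
grip_force: 0.0
clock: 13.42
tcp_pos: [0.619, 0.2935, 0.0152]
orientation: [0.001, 0.682, 0.732, 0.001]
wrist_force: [0.1, 0.6, -0.7]
finger_gap: 0.0854
grip_force: 0.0
clock: 13.83
tcp_pos: [0.619, 0.2943, 0.0154]
orientation: [0.001, 0.681, 0.732, 0.001]
wrist_force: [-0.2, -0.8, 7.1]
finger_gap: 0.057
grip_force: 20.6
clock: 14.25
tcp_pos: [0.619, 0.2943, 0.0154]
orientation: [0.001, 0.681, 0.732, 0.001]
wrist_force: [-0.7, -1.4, 5.4]
finger_gap: 0.057
grip_force: 20.6
```

```bash
python3 -m inch '[-0.6,0,-0.9,0,-0.7,0,-0.85,0,-0.85,0,-0.7,0,-0.87,0,-0.62,0,0,0,0,0]'
python3 - <<'E'
from h import *
c,a=snap("side"); c,b=snap("scene")
cv2.imwrite('pics/g6.png',np.hstack([cv2.resize(a[110:210,230:350],(400,333)),cv2.resize(b[225:325,330:450],(400,333))]))
E
python3 -m inch '[-1.0,0,-0.45,0,-1.0,0,-0.43,0,-1.08,0,-0.14,0,-1.08,0,-0.14,0,0,0,0,0]'
```

```text
clock: 14.67
tcp_pos: [0.6213, 0.2619, 0.0461]
orientation: [0.001, 0.682, 0.731, 0.001]
wrist_force: [-0.1, 0.6, -2.5]
finger_gap: 0.0569
grip_force: 21.9
clock: 15.18
tcp_pos: [0.6236, 0.2198, 0.0562]
orientation: [0.0, 0.682, 0.731, -0.0]
wrist_force: [0.4, 0.3, -2.7]
finger_gap: 0.0568
grip_force: 22.0
```

View pics/g6.png

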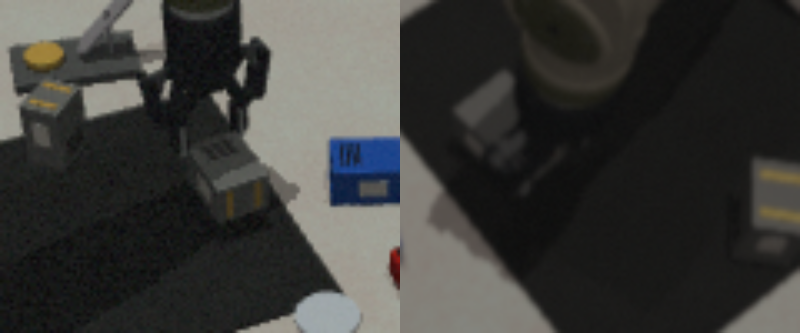

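At the 30° point the module had not pivoted: the wrist force shows its full weight hanging in the pads. The gripped patch is too big to act as a hinge, so I'll set it down and re-grip at just the corner.

```bash
python3 -m inch '[1,0,0,0,1,0,0,0,1,0,0,0,0,0,1.5,0,0,0,1.5,0]'
python3 -m inch '[0,0,0.8,0,0,0,0.4,0,0,0,0.05,0,0,0,0,0,0,0,0,0]'
python3 -m inch '[0,0,0,0,0,0,0,0,0,0,0,0,0,0,0,0,0,0,0,0]' 0.6
python3 -m inch '[0.4,0,-0.5,0,0,0,0,0,0,0,0,0,0,0,0,0,0,0,0,0]'
python3 -m inch '[0,0,0,0,0,0,0,0,0,0,0,0,0,0,0,0,0,0,0,0]' -1 20
python3 -m inch '[0,0,0,0,0,0,0,0,0,0,0,0,0,0,0,0,0,0,0,0]'
```

```text
clock: 15.6
tcp_pos: [0.6216, 0.2554, 0.0266]
orientation: [0.001, 0.68, 0.733, 0.002]
wrist_force: [-0.2, -0.5, -2.4]
finger_gap: 0.0571
grip_force: 22.0
clock: 16.02
tcp_pos: [0.6203, 0.2543, 0.0149]
orientation: [-0.0, 0.681, 0.732, 0.001]
wrist_force: [-4.2, 2.2, 7.0]
finger_gap: 0.0568
grip_force: 23.5
clock: 16.43
tcp_pos: [0.621, 0.2525, 0.0132]
orientation: [0.0, 0.681, 0.732, -0.0]
wrist_force: [-0.4, -0.9, -0.7]
finger_gap: 0.0684
grip_force: 0.0
clock: 16.85
tcp_pos: [0.6206, 0.2563, 0.0183]
orientation: [-0.0, 0.681, 0.732, 0.0]
wrist_force: [0.1, 0.6, 0.5]
finger_gap: 0.0683
grip_force: 0.0
clock: 17.27
tcp_pos: [0.6205, 0.2563, 0.0186]
orientation: [0.0, 0.681, 0.732, 0.0]
wrist_force: [-1.9, -0.8, 4.1]
finger_gap: 0.0561
grip_force: 20.9
clock: 17.68
tcp_pos: [0.6206, 0.2563, 0.0186]
orientation: [0.0, 0.681, 0.732, 0.0]
wrist_force: [-1.9, -0.7, 5.4]
finger_gap: 0.0561
grip_force: 21.0
```

```bash

python3 -m inch '[0,0,0,0,0,0,0,0,0,0,0,0,0,0,0,0,0,0,0,0]' 0.6
python3 -m inch '[0.1,0,-0.3,0,0,0,0,0,0,0,0,0,0,0,0,0,0,0,0,0]'
python3 -m inch '[0,0,0,0,0,0,0,0,0,0,0,0,0,0,0,0,0,0,0,0]' -1 20
python3 -m inch '[-0.3,0,-0.4,0,-0.3,0,-0.45,0,-0.35,0,-0.45,0,-0.4,0,-0.45,0,0,0,0,0]'
python3 -m inch '[0,0,0,0,0,0,0,0,0,0,0,0,0,0,0,0,0,0,0,0]'
python3 - <<'E'
from h import *
c,a=snap("side","s7"); hsv=cv2.cvtColor(a,cv2.COLOR_BGR2HSV); m=cv2.inRange(hsv,(12,90,60),(35,255,255)); m[:,:265]=0;m[:,325:]=0;m[:140]=0;m[200:]=0
for t in cv2.findContours(m,0,2)[0]: print(cv2.boundingRect(t),cv2.contourArea(t))
print([np.round(get_state()['wrist_force'],1) for _ in range(1)])
b=cv2.imread('pics/side0.png'); hsv=cv2.cvtColor(b,cv2.COLOR_BGR2HSV); m=cv2.inRange(hsv,(12,90,60),(35,255,255)); m[:,:265]=0;m[:,325:]=0;m[:140]=0;m[200:]=0
for t in cv2.findContours(m,0,2)[0]: print('ref',cv2.boundingRect(t),cv2.contourArea(t))
E
```

```text
clock: 18.1
tcp_pos: [0.6206, 0.2564, 0.018]
orientation: [-0.0, 0.681, 0.732, -0.0]
wrist_force: [-1.2, 0.3, -0.2]
finger_gap: 0.0683
grip_force: 0.0
clock: 18.52
tcp_pos: [0.6205, 0.2574, 0.0213]
orientation: [-0.0, 0.681, 0.732, 0.0]
wrist_force: [-0.5, -0.5, 0.2]
finger_gap: 0.0685
grip_force: 0.0
clock: 18.93
tcp_pos: [0.6206, 0.2574, 0.0218]
orientation: [0.0, 0.681, 0.732, 0.0]
wrist_force: [-2.0, -0.6, 4.9]
finger_gap: 0.0542
grip_force: 20.4
clock: 19.35
tcp_pos: [0.6222, 0.2429, 0.0398]
orientation: [0.0, 0.682, 0.732, 0.0]
wrist_force: [-0.5, -0.8, -1.5]
finger_gap: 0.054
grip_force: 21.3
clock: 19.77
tcp_pos: [0.6215, 0.244, 0.0386]
orientation: [-0.0, 0.681, 0.732, -0.0]
wrist_force: [0.0, 0.2, -1.7]
finger_gap: 0.0539
grip_force: 21.4
(300, 177, 2, 6) 0.0
(308, 175, 2, 5) 0.5
[array([ 1.2, -1. , -2.1])]
ref (295, 168, 1, 7) 0.0
ref (303, 166, 1, 7) 0.0
```

It is now pivoting: the wrist force is down to about half the weight and the brass strips are foreshortening. I'll continue the arc.

```bash

python3 -m inch '[-0.4,0,-0.35,0,-0.43,0,-0.33,0,-0.43,0,-0.33,0,-0.46,0,-0.31,0,0,0,0,0]'
python3 -m inch '[-0.5,0,-0.24,0,-0.5,0,-0.21,0,-0.5,0,-0.19,0,-0.5,0,-0.17,0,0,0,0,0]'
python3 - <<'E'
from h import *
c,a=snap("side","s8"); hsv=cv2.cvtColor(a,cv2.COLOR_BGR2HSV); m=cv2.inRange(hsv,(12,90,60),(35,255,255)); m[:,:265]=0;m[:,325:]=0;m[:140]=0;m[200:]=0
for t in cv2.findContours(m,0,2)[0]: print(cv2.boundingRect(t),cv2.contourArea(t))
E
python3 -m inch '[0,0,0,0,0,0,0,0,0,0,0,0,0,0,0,0,0,0,0,0]'
```

```text
clock: 20.23
tcp_pos: [0.6232, 0.2255, 0.053]
orientation: [0.0, 0.682, 0.732, 0.0]
wrist_force: [-0.0, -0.2, -1.3]
finger_gap: 0.054
grip_force: 21.4
clock: 20.65
tcp_pos: [0.6247, 0.206, 0.0614]
orientation: [0.0, 0.682, 0.732, 0.001]
wrist_force: [-0.6, 1.9, 6.1]
finger_gap: 0.0541
grip_force: 23.6
clock: 21.12
tcp_pos: [0.6246, 0.2069, 0.0611]
orientation: [0.0, 0.681, 0.732, 0.001]
wrist_force: [-1.3, 2.4, 5.7]
finger_gap: 0.0541
grip_force: 23.9
```

```bash

python3 -m inch '[-0.54,0,-0.15,0,-0.54,0,-0.1,0,-0.54,0,-0.05,0,-0.54,0,-0.05,0,0,0,0,0]'
python3 -m inch '[-0.54,0,0.02,0,-0.54,0,0.06,0,-0.54,0,0.08,0,-0.54,0,0.1,0,0,0,0,0]'
python3 -m inch '[-0.5,0,0.17,0,-0.5,0,0.19,0,-0.5,0,0.22,0,-0.5,0,0.23,0,0,0,0,0]'
python3 - <<'E'
from h import *
c,a=snap("side"); c,b=snap("scene")
cv2.imwrite('pics/g9.png',np.hstack([cv2.resize(a[110:230,240:340],(360,432)),cv2.resize(b[200:320,315:435],(432,432))]))
E
```

```text
clock: 21.53
tcp_pos: [0.6265, 0.1839, 0.0652]
orientation: [0.001, 0.682, 0.732, 0.001]
wrist_force: [-1.3, 1.7, 8.5]
finger_gap: 0.0535
grip_force: 24.1
clock: 21.95
tcp_pos: [0.6291, 0.1615, 0.0635]
orientation: [0.002, 0.682, 0.731, 0.001]
wrist_force: [-2.0, -3.5, 11.6]
finger_gap: 0.0541
grip_force: 26.2
clock: 22.37
tcp_pos: [0.6325, 0.1439, 0.0598]
orientation: [0.003, 0.682, 0.732, 0.005]
wrist_force: [-5.7, 3.3, 29.0]
finger_gap: 0.0391
grip_force: 22.5
```

View pics/g9.png

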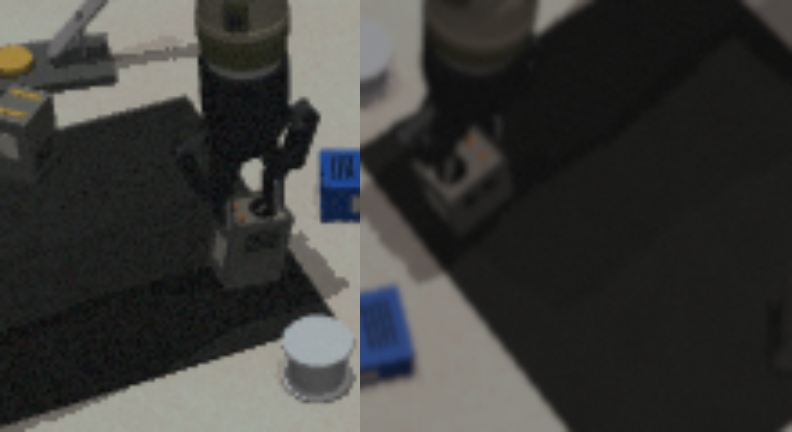

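Both views show the module standing upright with the dial up. The fingers have slipped onto its top, so I'll ease off and rise.

```bash

python3 -m inch '[0,0,-0.2,0,0,0,-0.2,0,0,0,-0.2,0,0,0,-0.5,0,0,0,-1.5,0]' -0.05
python3 -m inch '[0,0,-3,0,0,0,-3,0,0,0,-3,0,0,0,-3,0,0,0,-3,0]' 1
python3 -m inch '[2.5,0,-2,0,2.5,0,-2,0,0,0,0,0,0,0,0,0,0,0,0,0]' 1
python3 - <<'E'
from h import *
c,w=snap("wrist","w10"); s=get_state(); print(s['tcp_pos'])
cv2.imwrite('pics/g10.png',w)
E
```

```text
clock: 22.88
tcp_pos: [0.6266, 0.1428, 0.0765]
orientation: [-0.001, 0.682, 0.732, -0.002]
wrist_force: [-0.1, -0.2, -0.6]
finger_gap: 0.0405
grip_force: 0.0
clock: 23.3
tcp_pos: [0.6282, 0.143, 0.2298]
orientation: [-0.0, 0.682, 0.732, -0.001]
wrist_force: [0.4, 0.6, 0.5]
finger_gap: 0.0855
grip_force: 0.0
clock: 23.72
tcp_pos: [0.6249, 0.1931, 0.2678]
orientation: [-0.0, 0.681, 0.732, -0.001]
wrist_force: [0.5, -0.1, 0.0]
finger_gap: 0.0857
grip_force: 0.0
[0.62467667 0.19267888 0.26729643]
```

View pics/g10.png

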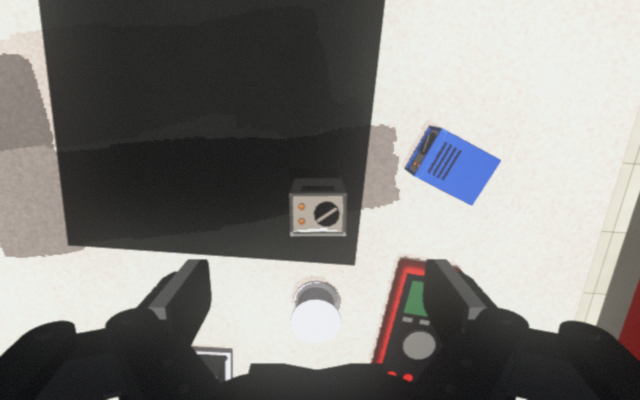

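Module A stands dial-up, with its rim at about (290–346, 193–236). I'll measure its top for the pick.

```bash
cat >> h.py <<'E'
def box(im,c,roi,z,lo,k=5,close=9):
    x,y,w,h=roi; m=np.zeros(im.shape[:2],np.uint8); m[y:y+h,x:x+w]=(im[y:y+h,x:x+w].min(2)>lo)*255
    m=cv2.morphologyEx(m,cv2.MORPH_CLOSE,np.ones((close,close)))
    if k: m=cv2.morphologyEx(m,cv2.MORPH_OPEN,np.ones((k,k)))
    ct=max(cv2.findContours(m,0,2)[0],key=cv2.contourArea)
    P=np.array([onplane(c,*p,z)[:2] for p in ct[:,0]],np.float32)*1000
    q=cv2.minAreaRect(P); print('px',cv2.boundingRect(ct),'mm',np.round(q[0],1),np.round(q[1],1),round(q[2],1)); return q
E
python3 - <<'E'
from h import *
w=cv2.imread('pics/w10.png'); c=info("wrist"); box(w,c,(275,150,90,95),.074,130,3,15)
g=w.min(2); print(g[180:245:3,300]); print(g[214,280:356:3])
E
```

```text
px (291, 196, 74, 49) mm [640.1 145.6] [51.2 78. ] 89.8
[ 54  51  52  50  59 104 159 160  97  79 143 162 160  98  80 148 163 208
 140  67  62  64]
[ 40  46  49  68 113 160 160 161 161 160 161 132  48  47  55 132 150  80
  51  53 148 113  79  64  67  67]
```

```bash

python3 - <<'E'
from h import *
w=cv2.imread('pics/w10.png'); c=info("wrist"); box(w,c,(280,180,70,62),.074,100,0,15); box(w,c,(280,180,70,62),.079,85,0,15)
E
```

```text
px (290, 194, 57, 43) mm [628.  148.8] [59.  45.7] 4.0
px (289, 193, 58, 44) mm [627.4 150.8] [59.2 46.1] 4.0
```

```bash

python3 -m inch '[0,0,0,-0.1208,0,0,0,-0.1208,0,0,0,-0.1208,0,0,0,-0.1208,0,0,0,-0.1208]' 1
python3 -m inch '[0,0,0,-0.1208,0,0,0,-0.1208,0,0,0,-0.1208,0,0,0,-0.1208,0,0,0,-0.1208]' 
python3 -m inch '[0,0,0,-0.1208,0,0,0,-0.1208,0,0,0,-0.1208,0,-2.14,0,0,0,-2.14,0,0]' 
python3 -m inch '[0,0,3.5,0,0,0,3.5,0,0,0,3.5,0,0,0,0,0,0,0,0,0]' 
python3 - <<'E'
from h import *
c,w=snap("wrist","w11"); s=get_state(); print(s['tcp_pos'],np.round(s['orientation'],3)); g=w.min(2)
print(np.round(proj(c,(.6275,.150,.079)),0))
for y in range(150,330,12): print(y,' '.join('%3d'%k for k in g[y,230:420:8]))
E
```

```text
clock: 24.18
tcp_pos: [0.6246, 0.1921, 0.2671]
orientation: [-0.001, 0.431, 0.902, -0.001]
wrist_force: [-0.4, -0.8, 0.2]
finger_gap: 0.0853
grip_force: 0.0
clock: 24.6
tcp_pos: [0.6246, 0.1921, 0.2671]
orientation: [-0.001, 0.143, 0.99, -0.001]
wrist_force: [0.3, -0.1, -0.0]
finger_gap: 0.0856
grip_force: 0.0
clock: 25.02
tcp_pos: [0.6274, 0.1501, 0.267]
orientation: [-0.002, -0.036, 0.999, -0.0]
wrist_force: [-0.7, 0.5, 0.1]
finger_gap: 0.0855
grip_force: 0.0
clock: 25.43
tcp_pos: [0.6256, 0.1496, 0.161]
orientation: [-0.004, -0.035, 0.999, -0.0]
wrist_force: [0.1, 0.4, 0.4]
finger_gap: 0.0855
grip_force: 0.0
[0.62772633 0.15011953 0.16382525] [-0.001 -0.035  0.999 -0.   ]
[316. 207.]
150  67  64  61  51  46  40  37  36  34  30  32  30  30  27  29  31  38  41  40  38  41  40  39  38
162  69  63  63  51  44  40  35  33  52  50  71  69  66  49  49  27  40  39  40  40  36  40  39  40
174  69  65  63  57  46  46  36  79 126 130 131 129 129 129 130  70  44  44  42  39  44  38  41  41
186  67  60  60  52  46  46  40  76 130  96  82 128  72 115 129  67  31  34  39  43  38  43  44  43
198 
[... 395 characters left out ...]

246 231 219 226 224 160 153 158 145 115 116 118 120 119 121 120 145 145 207 179 139  99  76  67  65
258 228 222 231 226 152 155 155 156 157 155 154 158 156 154 155 154 156 226 224 224 224 224 223 228
270 225 230 228 224 225 153 153 188 168 198 202 175 219 207 156 157 224 223 225 227 226 219 221 226
282 222 228 226 227 232 230 227 228 230 227 227 227 224 227 225 228 227 225 226 219 226 227 227 225
294  65 195 229 230 227 230 226 229 230 232 229 232 224 227 230  72  80 118 206 220 227 229 225 222
306  65 220 229 229 232 233 232 231 228 229 231 229 230 229 101  71  96 102 100  69  85 203 216 224
318  62 223 227 229 230 229 232 228 231 229 232 229 232 131  67  64  84  77  97  62  63  69 207 225
```

```bash

python3 -m inch '[0,0,3.5,0,0,0,3.5,0,0,0,3.5,0,0,0,2.5,0,0,0,1,0]' 
python3 -m inch '[0,0,0,0,0,0,0,0,0,0,0,0,0,0,0,0,0,0,0,0]' -1 50
python3 -m inch '[0,0,0,0,0,0,0,0,0,0,0,0,0,0,0,0,0,0,0,0]' 
python3 -m inch '[0,0,-0.5,0,0,0,-2.5,0,0,0,-4,0,0,0,-4,0,0,0,-3,0]' 
```

```text
clock: 25.9
tcp_pos: [0.628, 0.1508, 0.0227]
orientation: [-0.001, -0.036, 0.999, -0.0]
wrist_force: [-0.8, 0.4, -0.4]
finger_gap: 0.0855
grip_force: 0.0
clock: 26.32
tcp_pos: [0.6309, 0.1512, 0.0273]
orientation: [0.003, -0.036, 0.999, 0.0]
wrist_force: [0.3, -0.9, 6.5]
finger_gap: 0.0455
grip_force: 52.5
clock: 26.73
tcp_pos: [0.6309, 0.1511, 0.0272]
orientation: [0.003, -0.036, 0.999, 0.0]
wrist_force: [1.4, -1.3, 5.9]
finger_gap: 0.0453
grip_force: 52.4
clock: 27.15
tcp_pos: [0.6284, 0.1511, 0.1677]
orientation: [0.001, -0.036, 0.999, 0.0]
wrist_force: [1.2, -0.2, -2.1]
finger_gap: 0.0451
grip_force: 51.8
```

```bash

python3 -m inch '[0,0,0,0.1248,0,0,0,0.1248,0,0,0,0.1248,0,0,0,0.1248,0,0,0,0.1248]'
python3 -m inch '[0,0,0,0.1248,0,0,0,0.1248,0,0,0,0.1248,0,0,0,0.1248,0,0,0,0.1248]'
python3 -m inch '[0,0,0,0.1248,0,0,0,0.1248,0,0,0,0.1248,-2,-0.7,0,0,-3.1,-1.1,0,0]'
python3 -m inch '[-3.63,-1.26,0,0,-3.63,-1.26,0,0,-3.63,-1.26,0,0,-3.63,-1.26,0,0,-3.63,-1.26,0,0]'
python3 -m inch '[-3.63,-1.26,0,0,-3.63,-1.26,0,0,-3.63,-1.26,0,0,-3.63,-1.26,0,0,-3.63,-1.26,0,0]'
python3 -m inch '[-3.63,-1.26,0,0,-3.63,-1.27,0,0,-2,-0.7,0,0,0,0,0,0,0,0,0,0]'
python3 -m inch '[0,0,0,0,0,0,0,0,0,0,0,0,0,0,0,0,0,0,0,0]'
cat >> h.py <<'E'
def strips(c,w,z,roi):
    x,y,ww,hh=roi
    hsv=cv2.cvtColor(w,cv2.COLOR_BGR2HSV); m=cv2.inRange(hsv,(12,110,70),(35,255,255)); k=np.zeros_like(m); k[y:y+hh,x:x+ww]=m[y:y+hh,x:x+ww]
    out=[]
    for t in cv2.findContours(k,0,2)[0]:
        if cv2.contourArea(t)>40:
            P=np.array([onplane(c,*p,z)[:2] for p in t[:,0]],np.float32)*1000; q=cv2.minAreaRect(P); out.append((q[0],q[1],q[2]))
            print(cv2.boundingRect(t),np.round(q[0],1),np.round(q[1],1),round(q[2],1))
    return out
E
python3 - <<'E'
from h import *
c,w=snap("wrist","w12"); s=get_state(); print(s['tcp_pos'],np.round(s['orientation'],3),s['finger_gap'])
strips(c,w,.022,(0,0,640,400))
E
```

```text
clock: 27.57
tcp_pos: [0.6278, 0.151, 0.1646]
orientation: [-0.0, 0.276, 0.961, 0.0]
wrist_force: [-0.4, -0.2, -2.9]
finger_gap: 0.0454
grip_force: 52.0
clock: 27.98
tcp_pos: [0.6278, 0.151, 0.1644]
orientation: [-0.0, 0.558, 0.83, -0.0]
wrist_force: [0.8, 1.1, -1.8]
finger_gap: 0.0451
grip_force: 52.0
clock: 28.4
tcp_pos: [0.6113, 0.1014, 0.1641]
orientation: [-0.0, 0.699, 0.715, 0.001]
wrist_force: [-0.1, -1.1, -1.5]
finger_gap: 0.0457
grip_force: 52.0
clock: 28.82
tcp_pos: [0.5507, -0.0844, 0.1645]
orientation: [0.0, 0.7, 0.714, 0.0]
wrist_force: [0.6, -0.9, -1.5]
finger_gap: 0.0455
grip_force: 52.0
clock: 29.23
tcp_pos: [0.4913, -0.2673, 0.1646]
orientation: [0.0, 0.7, 0.714, 0.0]
wrist_force: [1.2, -1.1, -1.6]
finger_gap: 0.0454
grip_force: 52.0
clock: 29.65
tcp_pos: [0.461, -0.3601, 0.1641]
orientation: [-0.0, 0.701, 0.713, 0.0]
wrist_force: [-0.1, 1.1, -2.4]
finger_gap: 0.0455
grip_force: 52.0
clock: 30.07
tcp_pos: [0.4622, -0.3582, 0.164]
orientation: [0.0, 0.7, 0.715, 0.0]
wrist_force: [-0.2, -0.2, -1.8]
finger_gap: 0.0453
grip_force: 52.0
[ 0.46219963 -0.35832026  0.1639974 ] [0.    0.7   0.714 0.   ] 0.045289613094890296
(284, 245, 19, 18) [ 441.2 -422.8] [16.5 16.8] 1.1
(331, 244, 19, 19) [ 484.2 -421.5] [16.5 17.8] 1.1
(292, 165, 45, 9) [ 459.  -344.2] [37.8  6.9] 1.1
(291, 111, 47, 10) [ 458.2 -299.7] [38.   7.2] 1.1
(290, 70, 49, 10) [ 457.7 -267.9] [38.5  6.8] 1.1
(289, 8, 19, 12) [ 444.7 -224.1] [ 7.  14.1] 86.8
```

```bash

python3 - <<'E'
from h import *
w=cv2.imread('pics/w12.png'); c=info("wrist"); s=get_state(); zt=s['tcp_pos'][2]+.052
for u in (225,235,250,270,285,300): print(u,' '.join('%3d'%k for k in w.min(2)[u,235:400:7]))
print(zt,[np.round(proj(c,(s['tcp_pos'][0]+a,s['tcp_pos'][1]+b,zt))) for a,b in((0,.029),(0,0),(0,-.029),(-.023,.029),(.023,.029))])
E
```

```text
225 229 235  94  93  88  87  84  80  79  80  79  77  75  77  78  77  77  80  81  81  83  84 221 227
235 228 236  91  77 134 134 133 130 130 129 128 127 129 126 128 128 130 129 129 130 106  86 226 226
250 225 223  90  78 133 132 131  85  87  80 130 129 129 125  71  83  67 129 128 129  90  83 163 227
270  88  91  83  81 132 129 130 128 128 130 128 129 130 126 126 129 127 130 130 129  68  82  88  90
285  90  72  55  81 130 131 130 129 129 128 129 116  85 122 128 129 127 128 126 129  65  75  47  87
300  52  55  42  79 127 127 129 128  43 123  48  38  39  36  38  36  84 129 127 130  68  68  44  60
0.2159974003372515 [array([321., 230.]), array([319., 310.]), array([317., 380.]), array([249., 229.]), array([392., 232.])]
```

```bash

python3 - <<'E'
from h import *
w=cv2.imread('pics/w12.png'); c=info("wrist"); s=get_state()
g=w.min(2); print(g[195:240,310].tolist()); print(g[260,240:262].tolist(),g[260,370:400].tolist())
E
```

```text
[101, 101, 103, 107, 81, 62, 61, 60, 58, 63, 59, 58, 60, 60, 60, 59, 61, 60, 61, 61, 60, 61, 61, 60, 60, 62, 62, 67, 73, 77, 78, 79, 75, 77, 76, 83, 104, 123, 129, 129, 129, 127, 128, 127, 127]
[94, 92, 95, 92, 92, 92, 93, 91, 89, 84, 88, 85, 83, 84, 86, 84, 79, 71, 77, 107, 124, 131] [131, 130, 131, 123, 104, 77, 68, 77, 79, 82, 81, 81, 81, 85, 81, 85, 88, 86, 88, 88, 89, 89, 90, 89, 87, 80, 75, 73, 74, 74]
```

```bash

python3 -m inch '[-0.3,-0.28,2,0,0,0,3,0,0,0,3,0,0,0,2,0,0,0,1,0]'
python3 -m inch '[0,0,0.3,0,0,0,0.2,0,0,0,0,0,0,0,0,0,0,0,0,0]'
python3 -m inch '[0,0,0.1,0,0,0,0.1,0,0,0,0.1,0,0,0,0,0,0,0,0,0]'
```

```text
clock: 30.53
tcp_pos: [0.4576, -0.3602, 0.0507]
orientation: [-0.002, 0.7, 0.714, 0.0]
wrist_force: [-0.6, -0.0, -1.5]
finger_gap: 0.0453
grip_force: 51.9
clock: 30.95
tcp_pos: [0.46, -0.363, 0.0504]
orientation: [0.001, 0.7, 0.714, 0.0]
wrist_force: [0.3, 0.6, -2.0]
finger_gap: 0.0451
grip_force: 51.9
clock: 31.37
tcp_pos: [0.4593, -0.3623, 0.0463]
orientation: [0.0, 0.7, 0.714, 0.0]
wrist_force: [0.7, 0.3, 2.7]
finger_gap: 0.0456
grip_force: 52.2
```

```bash

python3 -m inch '[0,0,0,0,0,0,0,0,0,0,0,0,0,0,0,0,0,0,0,0]' 0.8
python3 -m inch '[0,0,-2,0,0,0,-3.5,0,0,0,-4,0,0,0,-4,0,0,0,-4,0]'
python3 -m inch '[1.5,0,-1,0,1.5,0,0,0,1,0,0,0,0,0,0,0,0,0,0,0]' 1
python3 -m inch '[0,0,0,0,0,0,0,0,0,0,0,0,0,0,0,0,0,0,0,0]'
python3 - <<'E'
from h import *
c,w=snap("wrist","w13"); s=get_state(); print(s['tcp_pos']); u,v=proj(c,(.4594,-.3598,.095)); print(u,v)
strips(c,w,.022,(0,0,640,400))
g=w.min(2); v=int(v);u=int(u); print(g[v-60:v+50:2,u-10].tolist()); print(g[v+5,u-50:u+50:2].tolist())
E
```

```text
clock: 31.78
tcp_pos: [0.4591, -0.3621, 0.0458]
orientation: [-0.0, 0.7, 0.714, 0.0]
wrist_force: [-0.2, 0.3, 0.7]
finger_gap: 0.077
grip_force: 0.0
clock: 32.2
tcp_pos: [0.4587, -0.3617, 0.2225]
orientation: [-0.0, 0.7, 0.714, 0.0]
wrist_force: [1.0, -1.4, -0.4]
finger_gap: 0.0769
grip_force: 0.0
clock: 32.62
tcp_pos: [0.4576, -0.3206, 0.229]
orientation: [-0.002, 0.7, 0.714, -0.0]
wrist_force: [0.5, -0.0, 0.6]
finger_gap: 0.0855
grip_force: 0.0
clock: 33.03
tcp_pos: [0.4582, -0.3224, 0.2305]
orientation: [-0.0, 0.7, 0.714, 0.0]
wrist_force: [-0.4, -0.7, -0.8]
finger_gap: 0.0859
grip_force: 0.0
[ 0.4582095  -0.32236748  0.2306244 ]
318.08723781796476 228.33566383585799
(300, 146, 38, 8) [ 458.9 -300. ] [38.1  7.2] 1.0
(299, 114, 39, 8) [ 457.8 -267.9] [38.3  6.8] 1.0
(299, 67, 38, 8) [ 456.5 -223.5] [36.   6.4] 1.0
(299, 32, 22, 8) [ 448.3 -192.4] [19.9  6.1] 1.0
[47, 45, 45, 43, 57, 72, 61, 86, 94, 93, 93, 64, 63, 60, 72, 93, 128, 147, 137, 91, 98, 80, 86, 142, 156, 189, 217, 219, 215, 124, 124, 108, 74, 74, 71, 68, 72, 71, 70, 71, 124, 211, 219, 139, 105, 139, 202, 203, 203, 208, 205, 205, 211, 209, 214]
[220, 220, 220, 220, 183, 87, 75, 75, 75, 74, 74, 88, 136, 151, 217, 220, 219, 178, 82, 72, 70, 102, 193, 203, 118, 70, 64, 63, 59, 65, 60, 66, 129, 149, 144, 144, 104, 92, 76, 71, 68, 71, 73, 72, 70, 144, 218, 220, 220, 219]
```

```bash

python3 -m inch '[3.8,0,-0.5,0,3.8,0,-0.5,0,3.8,0,-0.5,0,3.8,0,-0.5,0,3.8,0,-0.5,0]' 1
python3 -m inch '[3.8,0,-0.5,0,3.8,0,-0.5,0,3.8,0,-0.5,0,3.8,0,-0.5,0,3.8,0,-0.5,0]'
python3 -m inch '[3.8,0.4,-0.5,0,3.8,0.4,-0.5,0,3.8,0.4,0,0,3.8,0.4,0,0,3.8,0.4,0,0]'
python3 -m inch '[3.5,0.4,0,0,2,0.4,0,0,0,0,0,0,0,0,0,0,0,0,0,0]' >/dev/null
python3 - <<'E'
from h import *
c,w=snap("wrist","w14"); s=get_state(); print(s['tcp_pos'])
o=strips(c,w,.079,(150,0,350,300))
cc=(np.array(o[0][0])+o[1][0])/2; d=np.array(o[1][0])-o[0][0]; print('center',cc,'sep',np.hypot(*d),'y-axis angle',np.degrees(np.arctan2(d[1],d[0])))
E
```

```text
clock: 33.5
tcp_pos: [0.4542, -0.1308, 0.2562]
orientation: [0.0, 0.701, 0.714, 0.0]
wrist_force: [0.5, -0.0, 0.3]
finger_gap: 0.0855
grip_force: 0.0
clock: 33.92
tcp_pos: [0.4505, 0.0595, 0.2815]
orientation: [0.0, 0.7, 0.714, 0.0]
wrist_force: [0.5, -0.0, -0.6]
finger_gap: 0.0856
grip_force: 0.0
clock: 34.33
tcp_pos: [0.4671, 0.2502, 0.2913]
orientation: [0.0, 0.7, 0.714, 0.001]
wrist_force: [0.2, -0.3, -0.1]
finger_gap: 0.0855
grip_force: 0.0
[0.47397184 0.30235938 0.29097262]
(313, 74, 21, 26) [479.  386.9] [ 5.3 29.5] 44.8Traceback (most recent call last):
  File "<stdin>", line 4, in <module>
IndexError: list index out of range
```

```bash

python3 - <<'E'
from h import *
w=cv2.imread('pics/w14.png'); c=info("wrist"); hsv=cv2.cvtColor(w,cv2.COLOR_BGR2HSV)
m=cv2.inRange(hsv,(12,60,30),(40,255,255)); m[:,:200]=0; m[:,450:]=0; m[260:]=0
for t in cv2.findContours(m,0,2)[0]:
    if cv2.contourArea(t)>15:
        P=np.array([onplane(c,*p,.079)[:2] for p in t[:,0]],np.float32)*1000; q=cv2.minAreaRect(P); print(cv2.boundingRect(t),np.round(q[0],1),np.round(q[1],1),round(q[2],1))
box(w,c,(270,55,85,75),.079,80,3,9)
cv2.imwrite('pics/g14.png',cv2.resize(w[30:180,200:440],(800,500)))
E
```

```text
(311, 72, 28, 31) [479.4 386.2] [ 7.8 34.4] 44.4
(335, 48, 28, 31) [502.4 408.5] [ 7.6 34.4] 44.4
px (300, 55, 55, 57) mm [489.  395.5] [55.4 46.3] 44.1
```

```bash

python3 -m inch '[0,0,0,-0.1221,0,0,0,-0.1221,0,0,0,-0.1221,0,0,0,-0.1221,0,0,0,-0.1221]' 1 >/dev/null
python3 -m inch '[0,0,0,-0.1221,0,0,0,-0.1221,0,0,0,-0.1221,0,0,0,-0.1221,0,0,0,-0.1221]' >/dev/null
python3 -m inch '[0,0,0,-0.1221,0,0,0,-0.1221,0,0,0,-0.1221,0,0,0,-0.1221,0,0,0,-0.1221]' >/dev/null
python3 -m inch '[0,0,0,-0.1221,0,0,0,-0.1221,0,0,0,-0.1221,0,0,0,-0.1221,0,0,0,0]'
python3 -m inch '[-2.88,1.42,0,0,-2.88,1.42,0,0,-2.88,1.41,0,0,-2.88,1.41,0,0,0,0,0,0]'
python3 -m inch '[0,0,3,0,0,0,3,0,0,0,3,0,0,0,3,0,0,0,0,0]'
python3 -m inch '[0,0,0,0,0,0,0,0,0,0,0,0,0,0,0,0,0,0,0,0]' >/dev/null
python3 - <<'E'
from h import *
c,w=snap("wrist","w15"); s=get_state(); print(s['tcp_pos'],np.round(s['orientation'],3),2*np.degrees(np.arctan2(s['orientation'][2],s['orientation'][1])))
hsv=cv2.cvtColor(w,cv2.COLOR_BGR2HSV)
m=cv2.inRange(hsv,(12,60,30),(40,255,255)); o=[]
for t in cv2.findContours(m,0,2)[0]:
    if cv2.contourArea(t)>60:
        P=np.array([onplane(c,*p,.079)[:2] for p in t[:,0]],np.float32)*1000; q=cv2.minAreaRect(P); print(cv2.boundingRect(t),np.round(q[0],1),np.round(q[1],1),round(q[2],1))
E
```

```text
clock: 36.47
tcp_pos: [0.4742, 0.3018, 0.2914]
orientation: [0.0, -0.375, 0.927, -0.0]
wrist_force: [0.3, -0.1, 0.7]
finger_gap: 0.0854
grip_force: 0.0
clock: 36.88
tcp_pos: [0.519, 0.4274, 0.2879]
orientation: [-0.001, -0.374, 0.927, 0.0]
wrist_force: [-0.7, -1.4, -0.8]
finger_gap: 0.0855
grip_force: 0.0
clock: 37.3
tcp_pos: [0.5141, 0.4205, 0.164]
orientation: [-0.006, -0.373, 0.928, -0.001]
wrist_force: [-0.6, -0.3, -1.9]
finger_gap: 0.0855
grip_force: 0.0
[0.5182341  0.42455407 0.17255757] [ 0.001 -0.375  0.927  0.   ] 224.02689241117974
(386, 253, 42, 50) [516.4 520.7] [42.6 31.4] 44.3
(292, 162, 49, 12) [502.1 408.9] [ 7.7 34.7] 45.6
(291, 117, 50, 12) [479.4 386.6] [ 7.5 34.2] 43.9
```

```bash

python3 -m inch '[0.1,0,3,0,0,0,3,0,0,0,3,0,0,0,2,0,0,0,0.8,0]' 1 >/dev/null
python3 -m inch '[0,0,0,0,0,0,0,0,0,0,0,0,0,0,0,0,0,0,0,0]' 0.4
python3 -m inch '[0,0,0,0,0,0,0,0,0,0,0,0,0,0,0,0,0,0,0,0]' -1 20
python3 -m inch '[0,0,0,0,0,0,0,0,0,0,0,0,0,0,0,0,0,0,0,0]'
```

```text
clock: 38.6
tcp_pos: [0.5178, 0.4241, 0.0548]
orientation: [0.002, -0.375, 0.927, 0.0]
wrist_force: [-0.0, -0.2, 0.0]
finger_gap: 0.0594
grip_force: 0.0
clock: 39.02
tcp_pos: [0.5178, 0.4236, 0.0542]
orientation: [0.001, -0.375, 0.927, -0.0]
wrist_force: [1.0, -1.0, 5.0]
finger_gap: 0.0419
grip_force: 19.7
clock: 39.43
tcp_pos: [0.5178, 0.4236, 0.0542]
orientation: [0.001, -0.375, 0.927, -0.0]
wrist_force: [0.5, -1.2, 5.5]
finger_gap: 0.0421
grip_force: 19.7
```

```bash

python3 -m inch '[0.5,0,-0.34,0,0.52,0,-0.31,0,0.54,0,-0.29,0,0.56,0,-0.27,0,0,0,0,0]'
python3 -m inch '[0.58,0,-0.21,0,0.59,0,-0.17,0,0.59,0,-0.13,0,0.6,0,-0.1,0,0,0,0,0]'
python3 -m inch '[0,0,0,0,0,0,0,0,0,0,0,0,0,0,0,0,0,0,0,0]'
python3 - <<'E'
from h import *
c,w=snap("wrist","w16"); hsv=cv2.cvtColor(w,cv2.COLOR_BGR2HSV)
m=cv2.inRange(hsv,(12,60,30),(40,255,255))
for t in cv2.findContours(m,0,2)[0]:
    if cv2.contourArea(t)>60: print(cv2.boundingRect(t))
c,a=snap("side"); c,b=snap("scene")
cv2.imwrite('pics/g16.png',np.hstack([cv2.resize(a[90:200,190:300],(400,400)),cv2.resize(b[215:325,385:495],(400,400))]))
E
```

```text
clock: 39.85
tcp_pos: [0.5008, 0.4081, 0.066]
orientation: [0.0, -0.375, 0.927, 0.0]
wrist_force: [0.9, 0.3, 2.7]
finger_gap: 0.0418
grip_force: 20.8
clock: 40.27
tcp_pos: [0.4841, 0.3917, 0.0724]
orientation: [0.001, -0.375, 0.927, -0.0]
wrist_force: [1.5, 0.2, 6.4]
finger_gap: 0.0415
grip_force: 23.5
clock: 40.68
tcp_pos: [0.485, 0.3923, 0.0723]
orientation: [0.001, -0.375, 0.927, 0.0]
wrist_force: [1.5, -0.2, 6.6]
finger_gap: 0.0414
grip_force: 23.5
(431, 370, 41, 30)
(276, 211, 83, 19)
(277, 140, 79, 18)
```

The wrist-view strip sizes show the module tilting about its far edge. I'll continue the arc.

```bash

python3 -m inch '[0.61,0,-0.12,0,0.61,0,-0.05,0,0.61,0,0,0,0.61,0,0.03,0,0,0,0,0]'
python3 -m inch '[0.6,0,0.1,0,0.59,0,0.14,0,0.58,0,0.18,0,0.57,0,0.2,0,0,0,0,0]'
python3 -m inch '[0.55,0,0.26,0,0.53,0,0.3,0,0.52,0,0.33,0,0.5,0,0.35,0,0,0,0,0]'
python3 - <<'E'
from h import *
c,w=snap("wrist","w17"); s=get_state(); print(s['tcp_pos'])
c,a=snap("side"); c,b=snap("scene")
cv2.imwrite('pics/g17.png',np.hstack([cv2.resize(a[100:200,190:290],(400,400)),cv2.resize(b[215:325,385:495],(400,400))]))
E
```

```text
clock: 41.25
tcp_pos: [0.4655, 0.3737, 0.0729]
orientation: [-0.001, -0.375, 0.927, -0.001]
wrist_force: [0.8, -2.4, 7.2]
finger_gap: 0.0419
grip_force: 21.7
clock: 41.67
tcp_pos: [0.4477, 0.3572, 0.0657]
orientation: [-0.002, -0.375, 0.927, -0.0]
wrist_force: [-0.4, -0.1, -0.1]
finger_gap: 0.0297
grip_force: 0.0
clock: 42.08
tcp_pos: [0.4332, 0.3432, 0.0526]
orientation: [-0.002, -0.375, 0.927, -0.0]
wrist_force: [-0.1, -0.1, -0.3]
finger_gap: -0.0001
grip_force: 0.0
[0.4340217  0.34375691 0.05313137]
```

View pics/g17.png

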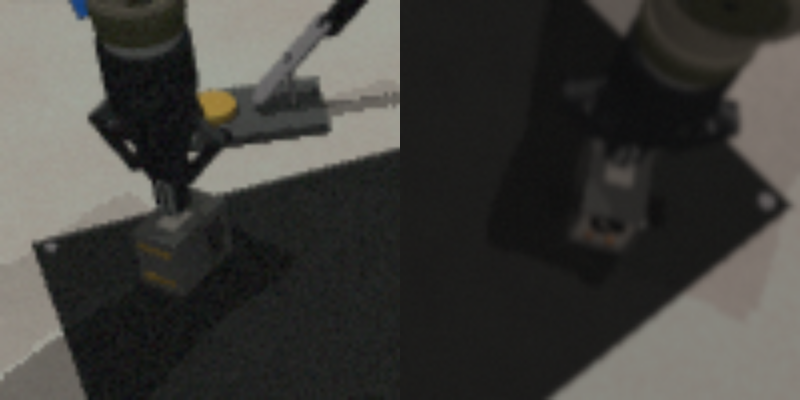

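The module fell over as wanted: it now lies on its side with the brass face to the near left and the dial face to the far side. I'll rise, open and measure it.

```bash

python3 -m inch '[0,0,-1,0,0,0,-3,0,0,0,-4,0,0,0,-4,0,0,0,-3,0]' >/dev/null
python3 -m inch '[-2.9,0,-1,0,-2.8,0,0,0,0,0,0,0,0,0,0,0,0,0,0,0]' 1 >/dev/null
python3 -m inch '[0,0,0,0,0,0,0,0,0,0,0,0,0,0,0,0,0,0,0,0]'
python3 - <<'E'
from h import *
c,w=snap("wrist","w18"); s=get_state(); t=s['tcp_pos']; print(t)
g=w.min(2); u,v=map(int,proj(c,(.4427,.3509,.061))); print(u,v)
for y in range(v-70,v+75,7): print(y,' '.join('%3d'%k for k in g[y,u-70:u+70:7]))
for lo in(70,90): box(w,c,(u-60,v-70,120,140),.061,lo,5,9)
E
```

```text
clock: 43.48
tcp_pos: [0.4759, 0.3839, 0.2141]
orientation: [0.0, -0.375, 0.927, 0.0]
wrist_force: [-0.8, 0.8, -0.3]
finger_gap: 0.0851
grip_force: 0.0
[0.47594252 0.38391997 0.21410194]
315 128
58  44  44  30  29  30  26  30  28  31  30  33  29  29  32  33  34  33  38  48  49
65  44  46  31  32  31  32  32  32  31  33  30  33  34  34  35  33  35  32  50  50
72  45  44  30  30  28  30  32  34  30  34  32  31  32  34  35  36  34  43  51  50
79  45  42  29  32  32  30  29  33  96  95  97  86  76  53  37  36  33  46  46  49
86  42  47  31  31  29  34  29  34  98  96  96  97  95  96  96  95  38  48  49  46
93  45  43  28  30  34  31  34  34  96  96  96  95  96  96  95  93  46  47  49  48
100  44  47  31  29  32  33  32  33  98  97 171 162 152 105  96  84  52  49  47  48
107  44  43  32  34  32  31  37  38  96  95 169 170 169 107  94  59  48  51  50  46
114  43  43  33  36  31  35  32  34  95  96 173 170 169  97  95  50  52  50  49  49
121  44  39  31  32  30  36  34  43  95  94 171 168 171  97  96  46  48  49  50  50
128  47  28  31  33  37  35  33  52  95 101 169 167 168  97  96  46  53
[... 262 characters left out ...]
55
156  34  30  30  33  32  34  35  91  94  94  93  94  96  95  84  53  51  52  53  55
163  25  25  31  29  33  34  34 101  94  92  97  94  95  94  91  48  49  56  54  58
170  28  30  32  29  30  34  32  36  37  38  35  40  47  62  53  46  47  50  52  60
177  28  31  32  30  32  35  35  29  31  29  36  38  39  41  43  41  46  48  52  61
184  25  27  29  30  31  34  33  29  33  36  37  38  40  38  45  48  47  51  53 136
191  27  30  28  33  32  33  36  35  35  38  38  38  44  45  45  49  53  52 133 209
198  29  28  31  31  30  34  38  37  41  35  42  47  47  53  56  60  61 170 205 204
px (292, 77, 61, 93) mm [436.6 352.6] [75.3 45.7] 38.3
px (293, 78, 58, 91) mm [437.  352.4] [73.8 43.9] 38.9
```

```bash

python3 -m inch '[0,0,2,0.1,0.5,0,4,0,0,0,4,0,0,0,4,0,0,0,3,0]' 1 >/dev/null
python3 -m inch '[0,0,1,0,0,0,0,0,0,0,0,0,0,0,0,0,0,0,0,0]' 0.4
python3 -m inch '[0,0,0,0,0,0,0,0,0,0,0,0,0,0,0,0,0,0,0,0]' -1 20
python3 -m inch '[0,0,0,0,0,0,0,0,0,0,0,0,0,0,0,0,0,0,0,0]' >/dev/null
python3 -m inch '[0.4,0,-0.45,0,0.41,0,-0.44,0,0.44,0,-0.42,0,0.45,0,-0.41,0,0,0,0,0]'
python3 -m inch '[0,0,0,0,0,0,0,0,0,0,0,0,0,0,0,0,0,0,0,0]'
```

```text
clock: 44.37
tcp_pos: [0.4741, 0.3822, 0.0366]
orientation: [0.002, -0.328, 0.945, 0.001]
wrist_force: [-0.3, 0.2, -0.0]
finger_gap: 0.0598
grip_force: 0.0
clock: 44.78
tcp_pos: [0.4738, 0.3815, 0.0362]
orientation: [0.002, -0.328, 0.945, 0.0]
wrist_force: [0.9, -1.4, 5.9]
finger_gap: 0.0398
grip_force: 19.3
clock: 45.62
tcp_pos: [0.458, 0.37, 0.0521]
orientation: [-0.0, -0.328, 0.945, 0.0]
wrist_force: [0.2, 0.5, -0.4]
finger_gap: 0.0003
grip_force: 0.0
clock: 46.03
tcp_pos: [0.4588, 0.3704, 0.0508]
orientation: [-0.0, -0.328, 0.945, -0.0]
wrist_force: [0.4, 0.3, 0.1]
finger_gap: 0.0
grip_force: 0.0
```

The shallow grip slipped off. I'll back out, re-measure and bite a little deeper.

```bash

python3 -m inch '[0,0,-4,0,0,0,-4,0,0,0,-4,0,0,0,-4,0,0,0,0,0]' 1 >/dev/null
python3 -m inch '[-1.7,0,0,0,0,0,0,0,0,0,0,0,0,0,0,0,0,0,0,0]' >/dev/null
python3 -m inch '[0,0,0,0,0,0,0,0,0,0,0,0,0,0,0,0,0,0,0,0]'
python3 - <<'E'
from h import *
c,w=snap("wrist","w19"); s=get_state(); t=s['tcp_pos']; print(t)
u,v=map(int,proj(c,(.4367,.3525,.061))); q=box(w,c,(u-60,v-70,120,140),.061,70,5,9)
a=np.radians(q[2] if q[1][0]>q[1][1] else q[2]+90); d=np.array([np.cos(a),np.sin(a)]); d=d if d.sum()>0 else -d
tgt=np.array(q[0])+d*(38+7); dl=tgt-t[:2]*1000; ang=2*np.arctan2(s['orientation'][2],s['orientation'][1])
X=np.array([np.cos(ang),np.sin(ang)]);Y=np.array([np.sin(ang),-np.cos(ang)]); print('angle err',np.degrees(np.arctan2(-d[1],-d[0])-ang)%360,'tool dx,dy mm',dl@X,dl@Y)
E
```

```text
clock: 47.28
tcp_pos: [0.4721, 0.3809, 0.2112]
orientation: [0.0, -0.328, 0.945, 0.0]
wrist_force: [-0.1, -0.1, 0.6]
finger_gap: 0.0851
grip_force: 0.0
[0.47213393 0.38093917 0.21115867]
px (290, 73, 64, 96) mm [427.9 352.7] [76.  46.8] 45.3
angle err 6.9536236424783056 tool dx,dy mm 7.52141300543726 10.70376948210911
```

```bash

python3 -m inch '[0,0,2,-0.1213,0.6,1.16,3,0,0,0,4,0,0,0,4,0,0,0,4,0]' 1 >/dev/null
python3 -m inch '[0,0,1.05,0,0,0,0,0,0,0,0,0,0,0,0,0,0,0,0,0]' 0.4
python3 -m inch '[0,0,0,0,0,0,0,0,0,0,0,0,0,0,0,0,0,0,0,0]' -1 22
python3 -m inch '[0,0,0,0,0,0,0,0,0,0,0,0,0,0,0,0,0,0,0,0]'
python3 -m inch '[0.4,0,-0.45,0,0.41,0,-0.44,0,0.44,0,-0.42,0,0.45,0,-0.41,0,0,0,0,0]'
python3 -m inch '[0,0,0,0,0,0,0,0,0,0,0,0,0,0,0,0,0,0,0,0]'
```

```text
clock: 48.17
tcp_pos: [0.4619, 0.3862, 0.0336]
orientation: [0.003, -0.385, 0.923, 0.0]
wrist_force: [-0.6, -0.1, 0.6]
finger_gap: 0.0598
grip_force: 0.0
clock: 48.58
tcp_pos: [0.4614, 0.3856, 0.0328]
orientation: [0.002, -0.385, 0.923, 0.0]
wrist_force: [1.7, 0.3, 1.5]
finger_gap: 0.0327
grip_force: 0.5
clock: 49.0
tcp_pos: [0.4603, 0.3853, 0.031]
orientation: [0.001, -0.385, 0.923, 0.0]
wrist_force: [2.3, 0.4, 2.4]
finger_gap: 0.0003
grip_force: 2.5
clock: 49.42
tcp_pos: [0.447, 0.3722, 0.0488]
orientation: [0.0, -0.385, 0.923, 0.0]
wrist_force: [1.0, 1.5, -0.8]
finger_gap: -0.0
grip_force: 0.5
clock: 49.83
tcp_pos: [0.4478, 0.3729, 0.0477]
orientation: [-0.0, -0.385, 0.923, 0.0]
wrist_force: [1.4, -0.1, -0.8]
finger_gap: -0.0002
grip_force: 0.7
```

```bash

python3 -m inch '[-0.5,0,-1,0,0,0,-4,0,0,0,-4,0,0,0,-4,0,0,0,-4,0]' 1 >/dev/null
python3 -m inch '[-1,0,0,0,0,0,0,0,0,0,0,0,0,0,0,0,0,0,0,0]' >/dev/null
python3 -m inch '[0,0,0,0,0,0,0,0,0,0,0,0,0,0,0,0,0,0,0,0]' >/dev/null
cat > mb.py <<'E'
from h import *
import sys
c,w=snap("wrist"); cv2.imwrite('pics/'+sys.argv[3]+'.png',w); s=get_state(); t=s['tcp_pos']; print(t)
u,v=map(int,proj(c,(float(sys.argv[1]),float(sys.argv[2]),.061))); q=box(w,c,(u-60,v-70,120,140),.061,70,5,9)
a=np.radians(q[2] if q[1][0]>q[1][1] else q[2]+90); d=np.array([np.cos(a),np.sin(a)]); d=d if d.sum()>0 else -d
tgt=np.array(q[0])+d*(38+5.5); dl=tgt-t[:2]*1000; ang=np.arctan2(-d[1],-d[0]); a0=2*np.arctan2(s['orientation'][2],s['orientation'][1])
X=np.array([np.cos(ang),np.sin(ang)]);Y=np.array([np.sin(ang),-np.cos(ang)]); print('turn rad',-((ang-a0+np.pi)%(2*np.pi)-np.pi),'then tool dx,dy mm',dl@X,dl@Y,'dz cm',(t[2]-.031)*100,'tgt',tgt)
E
python3 mb.py .4279 .3527 w20
```

```text
[0.45829765 0.38342976 0.21779222]
px (288, 62, 76, 98) mm [408.8 346.5] [76.3 46.7] 63.2
turn rad -0.31282424899820427 then tool dx,dy mm 11.846443234770808 27.53969852360255 dz cm 18.67922249740953 tgt [428.37524463 385.27984947]
```

```bash

python3 -m inch '[0,0,0,-0.1043,0,0,0,-0.1043,0,0,0,-0.1043,0.6,1.38,0,0,0.58,1.38,0,0]' 1 >/dev/null
python3 -m inch '[0,0,4,0,0,0,4,0,0,0,4,0,0,0,4,0,0,0,1.4,0]' >/dev/null
python3 -m inch '[0,0,1.1,0,0,0,0,0,0,0,0,0,0,0,0,0,0,0,0,0]' 0.4
python3 -m inch '[0,0,0,0,0,0,0,0,0,0,0,0,0,0,0,0,0,0,0,0]' -1 20
python3 -m inch '[0,0,0,0,0,0,0,0,0,0,0,0,0,0,0,0,0,0,0,0]'
```

```text
clock: 52.38
tcp_pos: [0.4299, 0.3864, 0.0349]
orientation: [0.002, -0.524, 0.852, 0.0]
wrist_force: [-0.1, 0.2, 0.6]
finger_gap: 0.0599
grip_force: 0.0
clock: 52.8
tcp_pos: [0.4296, 0.3861, 0.0347]
orientation: [0.002, -0.524, 0.852, -0.0]
wrist_force: [0.5, -0.2, 6.1]
finger_gap: 0.0434
grip_force: 19.5
clock: 53.22
tcp_pos: [0.4296, 0.3861, 0.0347]
orientation: [0.002, -0.524, 0.852, -0.0]
wrist_force: [-0.4, -0.3, 5.8]
finger_gap: 0.0436
grip_force: 19.5
```

```bash

python3 -m inch '[0.4,0,-0.44,0,0.41,0,-0.43,0,0.44,0,-0.42,0,0.45,0,-0.4,0,0,0,0,0]' >/dev/null
python3 -m inch '[0,0,0,0,0,0,0,0,0,0,0,0,0,0,0,0,0,0,0,0]'
python3 -m inch '[0.5,0,-0.34,0,0.52,0,-0.32,0,0.53,0,-0.3,0,0.54,0,-0.28,0,0,0,0,0]' >/dev/null
python3 -m inch '[0,0,0,0,0,0,0,0,0,0,0,0,0,0,0,0,0,0,0,0]'
python3 - <<'E'
from h import *
c,w=snap("wrist","w21"); print([np.round(get_state()['wrist_force'],1)])
g=w.min(2)
for y in range(20,330,14): print(y,' '.join('%3d'%k for k in g[y,200:440:9]))
E
```

```text
clock: 54.05
tcp_pos: [0.4207, 0.3703, 0.0495]
orientation: [-0.0, -0.524, 0.852, 0.0]
wrist_force: [1.5, 1.3, -0.6]
finger_gap: 0.0432
grip_force: 20.8
clock: 54.88
tcp_pos: [0.4113, 0.3517, 0.062]
orientation: [0.0, -0.524, 0.852, 0.0]
wrist_force: [1.1, 1.0, -0.3]
finger_gap: 0.0434
grip_force: 21.0
[array([-0. ,  0.2, -0.3])]
20  42  45  41  43  47  46  47  46  45  26  30  32  30  29  25  30  31  27  30  33  33  35  38  42 152 148 157
34  44  44  42  44  41  43  45  46  26  33  31  31  32  27  31  31  30  30  29  34  31  38  37  45 145 152 150
48  44  44  46  46  47  42  43  46  35  33  32  33  32  32  32  33  32  30  31  33  32  38  38  43  43 148 150
62  45  44  44  41  42  41  45  31  35  33  29  35  33  35  32  34  34  31  33  32  33  34  36  40  43  81 152
76  47  46  42  43  47  45  43  34  32  35  37  36  30  35  34  32  36  37  34  33  34  32  39  41  40  48 159
90  46  46  45  45  45  41  38  43  84  85  84  85  86  87  86  86  83  83  85  33  35  37  35  40  43  45  48
104  44  44  46  45  44  51  31  45  86  87  88  88  88  87  88  87  87  87  87  35  39  36  40  37  3
[... 1101 characters left out ...]
  40  42  40  44  44  43  45
258  32  32  30  31  31  72  73  20  37  47  55  53  51  49  45  45  50  46  36  27  73  73  39  43  42  44  45
272  44  45  37  28  54  73  18  25  31  34  31  32  35  31  37  44  42  42  43  24  25  72  42  29  43  45  42
286  47  44  21  18  72  50  18  21  31  34  29  37  32  36  44  41  43  44  44  22  26  61  75  28  30  43  47
300  17  20  38  20  20  31  14  20  32  32  33  37  51  52  44  46  47  48  47  30  29  39  31  30  40  32  39
314  19  17  19  21  24  23  20  47  46  48  40  47  49  51  53  52  49  49  48  49  33  37  34  32  32  34  35
328  23  20  16  23  20  22  24  47  45  45  46  51  53  52  55  57  57  58 225 218  37  39  38  33  35  32  30
```

It is rotating; the tilt estimated from the image is about 22–30°. I'll continue the arc.

```bash

python3 -m inch '[0.57,0,-0.2,0,0.58,0,-0.18,0,0.59,0,-0.16,0,0.59,0,-0.13,0,0,0,0,0]' 
python3 -m inch '[0.6,0,-0.08,0,0.61,0,-0.03,0,0.61,0,0.02,0,0.61,0,0.04,0,0,0,0,0]' 
python3 -m inch '[0.6,0,0.08,0,0.59,0,0.12,0,0.58,0,0.17,0,0.57,0,0.2,0,0,0,0,0]' 
python3 -m inch '[0,0,0,0,0,0,0,0,0,0,0,0,0,0,0,0,0,0,0,0]'
```

```text
clock: 55.35
tcp_pos: [0.4009, 0.3302, 0.0703]
orientation: [0.001, -0.524, 0.852, -0.0]
wrist_force: [0.6, 2.2, 5.2]
finger_gap: 0.0431
grip_force: 24.6
clock: 55.77
tcp_pos: [0.3904, 0.3084, 0.0714]
orientation: [0.002, -0.524, 0.852, -0.0]
wrist_force: [-0.0, 0.2, 11.5]
finger_gap: 0.0435
grip_force: 35.1
clock: 56.18
tcp_pos: [0.38, 0.2872, 0.066]
orientation: [0.002, -0.524, 0.852, -0.001]
wrist_force: [-1.3, -1.6, 16.4]
finger_gap: 0.0432
grip_force: 57.2
clock: 56.6
tcp_pos: [0.3805, 0.288, 0.0662]
orientation: [0.002, -0.524, 0.852, -0.001]
wrist_force: [-2.3, -2.4, 16.5]
finger_gap: 0.0436
grip_force: 57.1
```

```bash

python3 -m inch '[0.3,0,-0.15,0,0.5,0,0.05,0,0.5,0,0.15,0,0.4,0,0.2,0,0,0,0,0]' 
python3 -m inch '[0.3,0,0.2,0,0.2,0,0.2,0,0,0,0,0,0,0,0,0,0,0,0,0]' 
python3 - <<'E'
from h import *
c,w=snap("wrist","w22")
g=w.min(2)
for y in range(20,330,14): print(y,' '.join('%3d'%k for k in g[y,200:440:9]))
E
```

```text
clock: 57.02
tcp_pos: [0.3714, 0.2715, 0.0621]
orientation: [0.0, -0.524, 0.852, -0.001]
wrist_force: [-1.1, -1.5, 14.0]
finger_gap: 0.0432
grip_force: 59.3
clock: 57.43
tcp_pos: [0.3695, 0.267, 0.0592]
orientation: [0.0, -0.524, 0.852, -0.001]
wrist_force: [-4.2, -5.9, 22.7]
finger_gap: 0.0432
grip_force: 65.5
20  41  45  45  47  43  45  44  45  47  46  50  50  39  42  59 155 157 160 147 157 158 157 156 159 160 154 158
34  47  44  44  43  42  48  45  45  46  46  47  36  37  43  41 145 151 152 156 155 156 158 153 155 158 156 158
48  46  45  43  45  46  46  44  46  44  47  31  35  35  39  40  47 158 156 159 152 156 159 157 154 155 157 158
62  44  44  44  47  45  45  46  45  46  40  36  33  37  39  36  46  48 156 154 153 150 157 158 160 159 151 156
76  44  44  47  45  45  46  46  49  45  27  27  30  34  36  37  40  44 133 150 153 153 158 155 164 159 156 159
90  44  45  46  45  43  47  43  44  28  30  33  31  31  36  33  40  39  44 150 155 151 158 153 160 156 158 159
104  45  45  44  41  49  45  45  45  30  27  31  31  28  32  36  37  43  42  48 158 150 150 152 159 158 156 158
118  46  
[... 1082 characters left out ...]
  45  52  52  55  62  66 213
258  31  31  30  31  31  74  75  34  72  72  73  71  72  73  70  73  71  75  75  38  75  76  50  53  57  59 147
272  44  42  39  22  54  76  27  27 124 128 127  27  34  28  27  30 129 128 121  31  30  78  48  40  59  57  59
286  44  46  25  21  73  48  25  26 110 129  32  32 127  33  32  33  32 130 108  28  33  59  77  35  42  54  60
300  20  21  37  20  24  44  24  27  73 129  38  35  33  84  93  35  35 129  89  30  28  38  32  37  46  39  44
314  23  24  23  26  26  23  25  50  64 126 128 121  36  34  36 129 129 128  70  49  29  29  25  33  32  36  41
328  19  24  23  20  30  24  21  44  83 135 128 121 127 128 128 117 130 128  72  46  26  31  31  27  28  33  30
```

The wrist view rows now show the dial face from above, with the label side foreshortened, so B is upright. I'll relieve the force, open and rise.

```bash

python3 -m inch '[0,0,-0.2,0,0,0,0,0,0,0,0,0,0,0,0,0,0,0,0,0]' >/dev/null
python3 -m inch '[0,0,0,0,0,0,0,0,0,0,0,0,0,0,0,0,0,0,0,0]' 0.6
python3 -m inch '[0,0,-2,0,0,0,-4,0,0,0,-4,0,0,0,-4,0,0,0,-1,0]' 1
python3 -m inch '[0,0,0,0,0,0,0,0,0,0,0,0,0,0,0,0,0,0,0,0]' >/dev/null
python3 - <<'E'
from h import *
c,w=snap("wrist","w23"); s=get_state(); t=s['tcp_pos']; print(t)
g=w.min(2)
for y in range(150,330,10): print(y,' '.join('%3d'%k for k in g[y,230:420:8]))
E
```

```text
clock: 58.32
tcp_pos: [0.3687, 0.2681, 0.0586]
orientation: [-0.001, -0.524, 0.852, 0.0]
wrist_force: [0.4, 0.5, -0.1]
finger_gap: 0.0682
grip_force: 0.0
clock: 58.73
tcp_pos: [0.3717, 0.2697, 0.215]
orientation: [0.004, -0.524, 0.852, -0.0]
wrist_force: [0.7, 0.0, 0.0]
finger_gap: 0.0853
grip_force: 0.0
[0.36847012 0.2681205  0.20765436]
150  45  41  31  30  29  31  29  34  34  41  40  40  46  49  44  54  60 221 224 229 223 231 232 213
160  48  32  31  32  28  31  32  32  52  53  54  57  56  58  52  53  63  65 227 228 231 225 216 221
170  27  29  28  29  33  31  33  41 160 161 149  95 162 164  96  49  50  55 131 215 220 208 209 217
180  29  30  31  32  29  32  31  36 161  52 145  41  45 164  94  42  50  54  64 208 205 210 200 217
190  30  29  33  32  28  32  33  33 158  53  39 155  44 132  78  47  49  56  63  88 210 211 211 213
200  29  29  30  29  35  34  33  32 127 129 101  65 128 131  76  53  54  56  57  64 210 205 211 220
210  46  33  33  31  29  31  34  33 129 130 128 132 123 130  76  50  48  55  59  60  64 208 207 202
220  43  42  44  33  32  33  35  32 121 130 130 131 128 221
[... 340 characters left out ...]

260  45  45  42  42  45  49  45  49  44  44  47  45  46  51  52  52  53  49  51  54  57  57  62  67
270  43  43  42  42  43  44  47  46  46  46  50  46  48  50  50  51  54  56  57  56  59  57  62  63
280  43  41  46  41  44  46  49  50  48  44  48  49  52  50  56  54  55  57  59  61  58  57 145 187
290  46  43  45  47  44  46  46  47  49  48  50  50  53  49  58  58  57  60  62  63  64  65  65  72
300  42  45  43  48  47  47  46  49  49  52  53  55  53  58  57  59  61  60  62  62  65 223 226 227
310  46  45  46  48  50  47  48  48  53  53  55  56  58  60  61  64  65  66 220 223 223 225 225 223
320  47  46  48  48  47  47  53  55  53  53  60  59  61  62  66 213 227 228 226 230 226 225 229 222
```

```bash

python3 - <<'E'
from h import *
w=cv2.imread('pics/w23.png'); c=info("wrist"); s=get_state()
for z,lo in((.074,88),(.079,70)):
    q=box(w,c,(283,160,68,76),z,lo,3,15); print(cv2.boxPoints(q).round(0).tolist())
print(2*np.degrees(np.arctan2(s['orientation'][2],s['orientation'][1])))
E
```

```text
px (288, 163, 56, 67) mm [372.2 276.4] [59.7 44.9] 65.3
[[339.0, 259.0], [380.0, 240.0], [405.0, 294.0], [364.0, 313.0]]
px (288, 162, 57, 68) mm [371.5 275.1] [59.  45.9] 65.2
[[338.0, 258.0], [380.0, 239.0], [405.0, 292.0], [363.0, 311.0]]
243.18998630723343
```

```bash

python3 -m inch '[0,0,0,-0.035,-0.8,0.04,3,0,0,0,4,0,0,0,4,0,0,0,3.5,0]' 1 >/dev/null
python3 -m inch '[0,0,3,0,0,0,1,0,0,0,0,0,0,0,0,0,0,0,0,0]' 
python3 -m inch '[0,0,0,0,0,0,0,0,0,0,0,0,0,0,0,0,0,0,0,0]' -1 50
python3 -m inch '[0,0,0,0,0,0,0,0,0,0,0,0,0,0,0,0,0,0,0,0]'
python3 -m inch '[0,0,-0.5,0,0,0,-2.5,0,0,0,-4,0,0,0,-4,0,0,0,-3,0]'
```

```text
clock: 60.03
tcp_pos: [0.373, 0.2763, 0.0249]
orientation: [0.001, -0.539, 0.842, -0.0]
wrist_force: [0.6, 0.6, 0.3]
finger_gap: 0.0853
grip_force: 0.0
clock: 60.45
tcp_pos: [0.3733, 0.2765, 0.0252]
orientation: [0.001, -0.539, 0.842, -0.0]
wrist_force: [0.6, -0.7, 5.9]
finger_gap: 0.0453
grip_force: 51.9
clock: 60.87
tcp_pos: [0.3733, 0.2765, 0.0252]
orientation: [0.001, -0.539, 0.842, -0.0]
wrist_force: [-0.5, 0.1, 6.1]
finger_gap: 0.0455
grip_force: 51.9
clock: 61.28
tcp_pos: [0.3721, 0.2759, 0.1668]
orientation: [0.0, -0.539, 0.842, -0.0]
wrist_force: [1.0, 0.3, -3.3]
finger_gap: 0.0453
grip_force: 52.1
```

```bash

python3 -m inch '[0,0,0,-0.113,0,0,0,-0.113,0,0,0,-0.113,0,0,0,-0.113,2,-0.3,0,0]' >/dev/null
python3 -m inch '[3.73,-0.58,0,0,3.73,-0.58,0,0,3.73,-0.58,0,0,3.73,-0.58,0,0,3.73,-0.58,0,0]' >/dev/null
python3 -m inch '[3.73,-0.58,0,0,3.73,-0.58,0,0,3.73,-0.58,0,0,3.73,-0.58,0,0,3.73,-0.58,0,0]'
python3 -m inch '[3.73,-0.58,0,0,3.5,-0.58,0,0,2,-0.26,0,0,0,0,0,0,0,0,0,0]' >/dev/null
python3 -m inch '[0,0,0,0,0,0,0,0,0,0,0,0,0,0,0,0,0,0,0,0]' 
python3 - <<'E'
from h import *
c,w=snap("wrist","w24"); s=get_state(); t=s['tcp_pos']; print(t,2*np.degrees(np.arctan2(s['orientation'][2],s['orientation'][1])))
g=w.min(2); zt=t[2]+.0538
print([np.round(proj(c,(t[0],t[1]+b,zt))) for b in(-.029,0)], g[190:245,310].tolist())
strips(c,w,.022,(0,0,640,400))
E
```

```text
clock: 62.53
tcp_pos: [0.4401, -0.1174, 0.164]
orientation: [0.0, 0.714, -0.7, -0.0]
wrist_force: [1.0, 0.6, -1.8]
finger_gap: 0.0457
grip_force: 52.0
clock: 63.37
tcp_pos: [0.4568, -0.207, 0.1643]
orientation: [-0.0, 0.714, -0.7, 0.0]
wrist_force: [-0.1, -0.7, -3.1]
finger_gap: 0.0454
grip_force: 52.0
[ 0.45680265 -0.20718499  0.16423904] -88.84637049565099
[array([317., 229.]), array([315., 310.])] [102, 101, 100, 100, 100, 99, 99, 100, 108, 119, 90, 63, 58, 56, 59, 59, 59, 59, 59, 57, 58, 60, 56, 59, 59, 56, 58, 58, 56, 56, 57, 58, 57, 66, 81, 90, 93, 91, 94, 94, 95, 93, 112, 147, 159, 157, 159, 159, 159, 148, 105, 58, 36, 38, 44]
(330, 334, 18, 18) [432.3 -46.7] [16.7 19.7] 18.2
(285, 333, 18, 18) [476.3 -46.9] [16.8 19.6] 0.5
(293, 160, 46, 9) [ 457.8 -224.1] [38.5  6.9] 1.1
```

```bash

python3 -m inch '[-0.15,0,3,0,0,0,3,0,0,0,3,0,0,0,2,0,0,0,0.5,0]' >/dev/null
python3 -m inch '[0,0,0,0,0,0,0,0,0,0,0,0,0,0,0,0,0,0,0,0]'
python3 -m inch '[0,0,0.15,0,0,0,0.15,0,0,0,0.15,0,0,0,0,0,0,0,0,0]'
```

```text
clock: 64.25
tcp_pos: [0.4578, -0.207, 0.0505]
orientation: [-0.0, 0.714, -0.7, 0.001]
wrist_force: [-0.1, 0.4, -2.4]
finger_gap: 0.0456
grip_force: 51.9
clock: 64.67
tcp_pos: [0.4566, -0.2062, 0.0444]
orientation: [-0.0, 0.714, -0.7, -0.0]
wrist_force: [-0.4, -0.2, -2.1]
finger_gap: 0.0452
grip_force: 52.1
```

```bash

python3 -m inch '[0,0,0.1,0,0,0,0.1,0,0,0,0,0,0,0,0,0,0,0,0,0]'
python3 -m inch '[0,0,0,0,0,0,0,0,0,0,0,0,0,0,0,0,0,0,0,0]' 0.8
python3 -m inch '[0,0,-2,0,0,0,-3.5,0,0,0,-4,0,0,0,-4,0,0,0,-4,0]' >/dev/null
python3 -m inch '[-1.5,0,-2,0,-2.5,0,-3,0,0,0,-3,0,0,0,0,0,0,0,0,0]' 1 >/dev/null
python3 -m inch '[0,0,0,0,0,0,0,0,0,0,0,0,0,0,0,0,0,0,0,0]'
python3 - <<'E'
from h import *
c,w=snap("wrist","w25"); s=get_state(); t=s['tcp_pos']; print(t)
J=np.array([457.95,-283.8]); jy=np.array([-.0192,.9998])
for nm,k in(("near",76),("far",-76)):
    b=(J+k*jy)/1000; u,v=proj(c,(*b,.098)); print(nm,round(u),round(v))
    u,v=int(u),int(v); q=box(w,c,(u-38,v-45,76,90),.096,75,3,13); print('offset mm',np.round(np.array(q[0])-b*1000,1))
cv2.imwrite('pics/g25.png',w)
E
```

```text
clock: 65.08
tcp_pos: [0.4567, -0.2064, 0.0442]
orientation: [0.0, 0.714, -0.7, 0.0]
wrist_force: [-4.2, 1.8, 12.3]
finger_gap: 0.0458
grip_force: 53.6
clock: 65.5
tcp_pos: [0.4567, -0.2063, 0.0424]
orientation: [-0.0, 0.714, -0.7, -0.0]
wrist_force: [-0.1, -0.2, -0.3]
finger_gap: 0.0769
grip_force: 0.0
clock: 66.75
tcp_pos: [0.4556, -0.1663, 0.2967]
orientation: [0.0, 0.714, -0.7, -0.001]
wrist_force: [-0.5, -0.1, -0.1]
finger_gap: 0.0851
grip_force: 0.0
[ 0.45570807 -0.16637992  0.29689703]
near 316 130
px (277, 84, 76, 88) mm [ 457.9 -208.5] [76.8 84.7] 1.0
offset mm [ 1.4 -0.7]
far 315 -48
px (277, 308, 76, 8) mm [454.6  -2.6] [86.3  9.1] 1.0
offset mm [ -4.8 357.1]
```

View pics/g25.png

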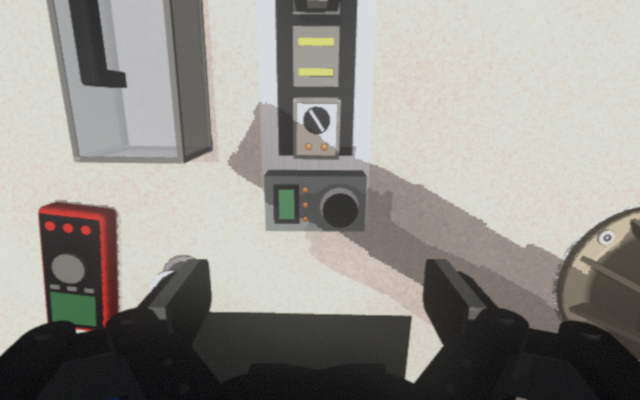

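Module B stands squarely on the bay by the console at (316,130), dial up, with the middle bay empty and A on the far bay. Next I'll fetch the hood.

```bash

python3 -m inch '[2.2,-3.1,0.5,0,2.2,-3.1,0.5,0,2.2,-3.1,0.5,0,2.2,-3.1,0.5,0,2.2,-3.1,0.5,0]' >/dev/null
python3 -m inch '[2.2,-3.1,0.5,0,0,0,0,0,0,0,0,0,0,0,0,0,0,0,0,0]' 
python3 -m inch '[0,0,0,0,0,0,0,0,0,0,0,0,0,0,0,0,0,0,0,0]' >/dev/null
python3 - <<'E'
from h import *
c,w=snap("wrist","w26"); s=get_state(); t=s['tcp_pos']; print(t)
g=w.max(2); u,v=proj(c,(.6445,-.2945,.147)); print(u,v); u,v=int(u),int(v)
m=np.zeros_like(g); m[max(v-110,0):min(v+110,250),u-45:u+45]=(g[max(v-110,0):min(v+110,250),u-45:u+45]<70)*255
m=cv2.morphologyEx(m,2,np.ones((5,5)))
ct=max(cv2.findContours(m,0,2)[0],key=cv2.contourArea); print(cv2.boundingRect(ct))
P=np.array([onplane(c,*p,.147)[:2] for p in ct[:,0]],np.float32)*1000; q=cv2.minAreaRect(P); print(q); print(cv2.boxPoints(q).round(0).tolist())
for y in range(60,240,20): print(y,' '.join('%3d'%k for k in g[y,u-60:u+60:6]))
E
```

```text
clock: 67.63
tcp_pos: [0.6438, -0.2941, 0.2689]
orientation: [-0.0, 0.714, -0.7, 0.0]
wrist_force: [0.2, -0.0, 1.4]
finger_gap: 0.0853
grip_force: 0.0
[ 0.64428022 -0.29460588  0.26824409]
316.01705015692585 189.23090925752606
(308, 145, 17, 99)
((644.4767456054688, -288.9266357421875), (12.925592422485352, 82.49022674560547), 0.6531349420547485)
[[638.0, -248.0], [638.0, -330.0], [651.0, -330.0], [650.0, -248.0]]
60 164 176 168 196 201 200 201 201 200 198 200 201 202 200 201 198 201 202 170 176
80 166 175 171 193 201 200 201 201 200 199 201 201 203 202 202 201 203 202 170 176
100 167 172 169 189 201 200 199 201 200 202 201 200 201 200 201 202 200 201 170 176
120 119 133 171 185 201 200 201 201 201 199 200 201 201 201 199 201 200 198 173 173
140 133 119 170 178 201 198 199 201 198  68  69  82 196 201 200 200 201 191 172 167
160 147 113 171 172 200 199 199 199 199  67  68  65 198 199 198 200 200 174 173 156
180 156 105 170 168 198 199 199 197 198  64  67  65 199 198 199 199 200 166 166 100
200 221 105 172 169 199 198 198 198 197  64  63  64 197 197 198 198 198 160 167  98
220 221  95 170 168 197 202 200 200 198  65  63  61 196 198 199 200 196 161 168  88
```

```bash

python3 -m inch '[0,0,4,0,0,0,4,0,0,0,4,0,0,0,3,0,0,0,1,0]' >/dev/null
python3 -m inch '[0,0,0.1,0,0,0,0,0,0,0,0,0,0,0,0,0,0,0,0,0]' 
python3 -m inch '[0,0,0,0,0,0,0,0,0,0,0,0,0,0,0,0,0,0,0,0]' -1 80
python3 -m inch '[0,0,0,0,0,0,0,0,0,0,0,0,0,0,0,0,0,0,0,0]'
```

```text
clock: 68.93
tcp_pos: [0.6458, -0.2956, 0.1092]
orientation: [-0.001, 0.714, -0.7, 0.002]
wrist_force: [-1.2, -0.3, -0.0]
finger_gap: 0.0856
grip_force: 0.0
clock: 69.35
tcp_pos: [0.6444, -0.2947, 0.1066]
orientation: [-0.0, 0.714, -0.7, -0.0]
wrist_force: [0.5, -0.1, -0.4]
finger_gap: 0.0259
grip_force: 0.0
clock: 69.77
tcp_pos: [0.6446, -0.2947, 0.1066]
orientation: [-0.0, 0.714, -0.7, 0.0]
wrist_force: [0.8, -0.3, -0.0]
finger_gap: 0.0142
grip_force: 80.3
```

```bash

python3 -m inch '[0,0,-1,0,0,0,-2.5,0,0,0,-3.5,0,0,0,-3.5,0,0,0,-3,0]'
python3 -m inch '[-0.22,2.5,0,0,-0.22,3.1,0,0,-0.22,3.1,0,0,-0.22,3.1,0,0,-0.22,3.1,0,0]'
python3 -m inch '[-0.24,2.5,0,0,0,1.22,0,0,0,0,0,0,0,0,0,0,0,0,0,0]'
python3 -m inch '[0,0,0,0,0,0,0,0,0,0,0,0,0,0,0,0,0,0,0,0]'
python3 - <<'E'
from h import *
c,w=snap("side","s27"); c,w=snap("wrist","w27"); print(get_state()['tcp_pos'])
E
```

```text
clock: 70.18
tcp_pos: [0.6438, -0.2944, 0.2435]
orientation: [0.0, 0.714, -0.7, -0.0]
wrist_force: [1.0, -0.8, -3.1]
finger_gap: 0.0145
grip_force: 79.7
clock: 70.6
tcp_pos: [0.4932, -0.2859, 0.2412]
orientation: [0.0, 0.714, -0.7, -0.001]
wrist_force: [-0.4, -1.1, -3.7]
finger_gap: 0.0142
grip_force: 79.7
clock: 71.02
tcp_pos: [0.4584, -0.2851, 0.2418]
orientation: [-0.0, 0.714, -0.7, 0.0]
wrist_force: [0.4, 0.4, -4.6]
finger_gap: 0.0141
grip_force: 79.7
clock: 71.43
tcp_pos: [0.4583, -0.2848, 0.2413]
orientation: [-0.0, 0.714, -0.7, -0.0]
wrist_force: [0.2, -0.8, -4.6]
finger_gap: 0.0147
grip_force: 79.7
[ 0.45814711 -0.28483823  0.24141105]
```

```bash

python3 -m inch '[0,0,1.5,0,0,0,2,0,0,0,2.5,0,0,0,2,0,0,0,1,0]'
python3 -m inch '[0,0,1,0,0,0,0.8,0,0,0,0.5,0,0,0,0,0,0,0,0,0]'
python3 -m inch '[0,0,0.4,0,0,0,0.4,0,0,0,0.2,0,0,0,0,0,0,0,0,0]'
```

```text
clock: 71.95
tcp_pos: [0.4568, -0.2838, 0.1489]
orientation: [0.0, 0.714, -0.7, -0.002]
wrist_force: [-0.8, 0.7, -4.6]
finger_gap: 0.0149
grip_force: 79.6
clock: 72.37
tcp_pos: [0.4583, -0.2852, 0.1291]
orientation: [-0.0, 0.714, -0.7, 0.0]
wrist_force: [0.2, 0.1, -4.0]
finger_gap: 0.0145
grip_force: 79.6
clock: 72.78
tcp_pos: [0.4579, -0.2848, 0.1184]
orientation: [-0.0, 0.714, -0.7, -0.0]
wrist_force: [0.1, -0.1, -3.5]
finger_gap: 0.0141
grip_force: 79.6
```

```bash

python3 -m inch '[0,0,0.1,0,0,0,0.1,0,0,0,0.05,0,0,0,0,0,0,0,0,0]'
python3 -m inch '[0,0,0,0,0,0,0,0,0,0,0,0,0,0,0,0,0,0,0,0]'
```

```text
clock: 73.2
tcp_pos: [0.4584, -0.2851, 0.1166]
orientation: [-0.0, 0.714, -0.7, 0.001]
wrist_force: [1.4, -0.1, -0.3]
finger_gap: 0.0145
grip_force: 80.2
clock: 73.62
tcp_pos: [0.4585, -0.2851, 0.1166]
orientation: [-0.0, 0.714, -0.7, 0.001]
wrist_force: [1.4, 0.8, 2.9]
finger_gap: 0.014
grip_force: 80.7
```

```bash

python3 -m inch '[0,0,0,0,0,0,0,0,0,0,0,0,0,0,0,0,0,0,0,0]' 1
python3 -m inch '[0,0,0,0,0,0,-2.5,0,0,0,-4,0,0,0,-4,0,0,0,-4,0]' >/dev/null
python3 -m inch '[-3.5,0,-1,0,-4,0,0,0,-4,0,0,0,-3.5,0.6,0,0,-2,1,0,0]' >/dev/null
python3 -m inch '[0,0,0,0,0,0,0,0,0,0,0,0,0,0,0,0,0,0,0,0]' -1
python3 - <<'E'
from h import *
c,w=snap("wrist","w28"); s=get_state(); t=s['tcp_pos']; print(t)
g=w.max(2); u,v=map(int,proj(c,(.428,-.112,.08))); print(u,v)
m=np.zeros_like(g); sl=(slice(max(v-45,0),v+45),slice(u-45,u+45)); m[sl]=(g[sl]<50)*255; m=cv2.morphologyEx(m,2,np.ones((9,9)))
ct=max(cv2.findContours(m,0,2)[0],key=cv2.contourArea); (a,b),r=cv2.minEnclosingCircle(ct); print(a,b,r,np.round(onplane(c,a,b,.08),4), 'r mm',r*(c['xyz'][2]-.08)/357.6*1000)
# hood top rim, both long edges near console end
hy=cv2.cvtColor(w,cv2.COLOR_BGR2GRAY)
for p in((.404,-.164,.11),(.512,-.162,.11),(.458,-.163,.11)): print('hood expected px',np.round(proj(c,p)))
x0=int(proj(c,(.44,-.163,.11))[0]); print(hy[:140:2,x0].tolist())
yy=int(proj(c,(.458,-.2,.11))[1]); print(yy, hy[max(yy,5),220:420:3].tolist())
E
```

```text
clock: 74.03
tcp_pos: [0.4578, -0.2849, 0.1159]
orientation: [0.0, 0.714, -0.7, -0.0]
wrist_force: [0.7, 0.0, -0.1]
finger_gap: 0.0739
grip_force: 0.0
clock: 75.28
tcp_pos: [0.4391, -0.1163, 0.2708]
orientation: [0.0, 0.713, -0.701, -0.0]
wrist_force: [0.3, 0.4, 0.6]
finger_gap: 0.0259
grip_force: 0.0
[ 0.43903528 -0.11621235  0.27079154]
327 177Traceback (most recent call last):
  File "<stdin>", line 5, in <module>
ValueError: max() iterable argument is empty
```

```bash

python3 - <<'E'
from h import *
c=info("wrist"); w=cv2.imread('pics/w28.png'); g=w.max(2); u,v=map(int,proj(c,(.428,-.112,.08)))
for y in range(v-45,v+46,9): print(y,' '.join('%3d'%k for k in g[y,u-45:u+46:5]))
hy=cv2.cvtColor(w,cv2.COLOR_BGR2GRAY)
for p in((.404,-.164,.11),(.512,-.162,.11),(.458,-.163,.11)): print('hood expected px',np.round(proj(c,p)))
x0=int(proj(c,(.44,-.163,.11))[0]); print(hy[:140:2,x0].tolist())
yy=int(proj(c,(.458,-.2,.11))[1]); print(yy, hy[max(yy,5),220:420:3].tolist())
E
```

```text
132  75  73  75  77  77  78  78  82  96  97  97  98  97  99 107 221 216 218 218
141 100  99 103 100 100 102 102 101 103 105 147 158 162 162 159 197 217 216 219
150  69 160 136 100 100  99 100 167 162 142 159 157 102 124 159 204 215 216 216
159  65  99  99 101  99 125  87  53  53  54  57  56  67 110 100 154 147 150 153
168  57 128 118  98  99 142  50  55  51  53  54  53  56 122 101 159 148 143 150
177  60 101  99 100  99 105  50  52  51  54  53  52  53  98 100 163 148 143 148
186  61 100  99 100  99  98  98  66  53  54  52  56  84  96  94 161 152 148 153
195 106 104 103 101 100 103  91  85  87  85  84  86  85  86  84 116 126 124 127
204 216 204 196 129 124 124 127 129 123 120 126 124 125 123 123 125 121 126 127
213 216 202 203 199 204 203 182 145 124 127 124 125 123 127 129 122 126 123 122
222 220 216 214 218 215 217 205 204 207 198 128 127 129 125 124 125 123 125 130
hood expected px [357. 127.]
hood expected px [234. 127.]
hood expected px [296. 127.]
[176, 176, 178, 177, 178, 178, 178, 180, 187, 188, 187, 186, 178, 179, 178, 180, 178, 177, 169, 172, 178, 178, 193, 194, 194, 194, 196, 194, 195, 195, 192, 192, 193, 193, 194, 192, 194, 194, 196, 195, 194, 195, 194, 193, 196, 194, 194, 196, 194, 192, 194, 194, 191, 178, 179, 170, 164, 188, 193, 163, 160, 160, 158, 158, 188, 149, 79, 86, 102, 102]
82 [218, 217, 219, 216, 189, 151, 148, 170, 170, 168, 167, 161, 163, 192, 166, 166, 163, 166, 177, 188, 194, 192, 193, 196, 196, 195, 194, 194, 194, 194, 193, 194, 195, 194, 182, 173, 167, 165, 166, 165, 165, 186, 181, 163, 168, 157, 163, 184, 215, 219, 215, 215, 219, 219, 215, 214, 216, 215, 218, 217, 217, 216, 217, 218, 216, 217, 212]
```

```bash

python3 -m inch '[0.06,1.25,3,0,0,0,4,0,0,0,4,0,0,0,4,0,0,0,3.5,0]' -1 >/dev/null
python3 -m inch '[0,0,1,0,0,0,0.6,0,0,0,0,0,0,0,0,0,0,0,0,0]'
python3 -m inch '[0,0,0.3,0,0,0,0.3,0,0,0,0,0,0,0,0,0,0,0,0,0]'
python3 -m inch '[0,0,0.2,0,0,0,0.2,0,0,0,0,0,0,0,0,0,0,0,0,0]'
```

```text
clock: 76.17
tcp_pos: [0.4277, -0.1169, 0.0714]
orientation: [-0.0, 0.714, -0.7, 0.001]
wrist_force: [-0.7, 0.6, 0.3]
finger_gap: 0.0001
grip_force: 0.0
clock: 76.58
tcp_pos: [0.4264, -0.1161, 0.0643]
orientation: [-0.0, 0.714, -0.7, 0.0]
wrist_force: [-0.4, -0.8, 0.4]
finger_gap: 0.0001
grip_force: 0.0
clock: 77.0
tcp_pos: [0.4266, -0.1162, 0.0603]
orientation: [-0.0, 0.714, -0.7, 0.0]
wrist_force: [-0.3, 0.1, 3.8]
finger_gap: 0.0001
grip_force: 1.6
```

```bash

python3 -m inch '[0,0,0.2,0,0,0,0.2,0,0,0,0.2,0,0,0,0.1,0,0,0,0,0]'
python3 -m inch '[0,0,0.1,0,0,0,0.1,0,0,0,0.1,0,0,0,0,0,0,0,0,0]'
```

```text
clock: 77.42
tcp_pos: [0.4266, -0.1162, 0.0534]
orientation: [-0.0, 0.714, -0.7, 0.0]
wrist_force: [-0.6, -0.0, 8.2]
finger_gap: 0.0001
grip_force: 4.3
clock: 77.83
tcp_pos: [0.4268, -0.1163, 0.0529]
orientation: [-0.0, 0.714, -0.7, 0.001]
wrist_force: [-8.3, 4.5, 32.7]
finger_gap: 0.0003
grip_force: 16.0
```

The button is on its lower stop. I'll release, rise, check and hand in.

```bash

python3 -m inch '[0,0,-0.5,0,0,0,-1,0,0,0,-3,0,0,0,-4,0,0,0,-4,0]'
python3 -m inch '[-3,0,-3,0,-3,0,-3,0,0,0,0,0,0,0,0,0,0,0,0,0]' >/dev/null
python3 -m inch '[0,0,0,0,0,0,0,0,0,0,0,0,0,0,0,0,0,0,0,0]' 
python3 - <<'E'
from h import *
c,w=snap("wrist","w29"); cs,a=snap("scene","s29"); cd,b=snap("side","d29"); s=get_state()
a0=cv2.imread('pics/scene0.png'); b0=cv2.imread('pics/side0.png')
# bystanders: compare initial and final pictures around each
for n,(x,y,r) in dict(meter=(273,238,35),spool=(314,214,14),blue=(314,293,20),tray=(249,98,28),jighood=(308,128,35)).items():
    d=cv2.absdiff(a[y-r:y+r,x-r:x+r],a0[y-r:y+r,x-r:x+r]).max(2); print(n,round(d.mean(),1),(d>50).sum())
d=cv2.absdiff(b[235:365,250:365],b0[235:365,250:365]).max(2); print('side jig',d.mean(),(d>50).sum())
hsv=cv2.cvtColor(a,cv2.COLOR_BGR2HSV); m=a.min(2)[200:340,330:480]; print('grey left on mat px',(m>85).sum())
E
```

```text
clock: 78.25
tcp_pos: [0.4248, -0.1154, 0.1751]
orientation: [0.001, 0.714, -0.7, -0.002]
wrist_force: [1.3, -0.8, 0.1]
finger_gap: -0.0
grip_force: 0.0
clock: 79.08
tcp_pos: [0.4249, -0.0575, 0.2335]
orientation: [0.0, 0.714, -0.701, -0.0]
wrist_force: [-0.2, -0.5, -0.0]
finger_gap: 0.0
grip_force: 0.0
meter 5.7 0
spool 6.5 0
blue 5.9 0
tray 5.6 0
jighood 5.5 0
side jig 9.774648829431438 439
grey left on mat px 6565
```

```bash

python3 - <<'E'
from h import *
a=cv2.imread('pics/s29.png');a0=cv2.imread('pics/scene0.png');cs=info("scene")
print('tcp px',proj(cs,get_state()['tcp_pos']))
d=cv2.absdiff(a,a0).max(2); 
for n,(x,y,w,h) in dict(modA=(350,255,45,40),modB=(428,268,32,38),hood=(270,88,80,80)).items(): print(n,d[y:y+h,x:x+w].mean(),(d[y:y+h,x:x+w]>35).sum(), a[y:y+h,x:x+w].mean(), a0[y:y+h,x:x+w].mean())
c=info("wrist"); w=cv2.imread('pics/w29.png'); g=w.max(2)
J=np.array([.45795,-.2838]); jy=np.array([-.0192,.9998])
for k in (.076,-.076):
    u,v=map(int,proj(c,(*(J+k*jy),.098))); print('module px',u,v, g[max(v-30,0):v+30:5,max(u-30,0):u+30:5].tolist() if v>0 else '')
E
```

```text
tcp px (np.float64(360.1277437253042), np.float64(128.2567848085476))
modA 17.21 448 28.115925925925925 42.57296296296296
modB 21.363486842105264 347 31.18311403508772 47.500822368421055
hood 6.34296875 41 97.67828125 93.695
module px 277 -15 
module px 269 -291
```

```bash
python3 -c "
from workcell import env
print(env.hand_in())"
```

```text
the job is handed in; nothing more can be done
None
```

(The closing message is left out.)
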